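# Change the capping station over to small vials and cap them

## Robot

A 7-joint arm with a two-finger parallel gripper is mounted at the origin on a cart in front of the work surface, level with it; the furniture and walls round the work are solid. World frame = base frame: x ahead of the robot, y to its left, z up, the work surface at z = 0. Lengths are in m, angles in rad, forces in N, time in s.
With the tool pointing down it reaches from about 0.4 to 0.85 m from the base axis. Payload 10.4 kg.
Tool frame: the origin (TCP) lies at the very end of the fingers, on their centre line; the grasp point (between the pads) lies 19 mm behind it; z points along the fingers, y is the direction in which the jaws open and shut (so a half turn about z gives the same grasp; the last joint's range is limited). The gripper opens to 85 mm and grips with 20 to 120 N. Pads are 22 mm wide; open, the fingers measure 114 mm over their backs; the gripper's body (76 mm by 85 mm) begins 54 mm behind the grasp point. The pads swing forward as they close: fully open they stand 13 mm farther back than shut.
Start: joints at [1.204, 0.332, -0.065, 1.46, 0.022, 1.35, -0.088], TCP at [0.211, -0.588, 0.194] pointing down, gripper open.
Joint ranges: [-2.6, 2.6], [-0.5, 2.12], [-1.47, 1.34], [0.16, 2.42], [-1.27, 4.41], [0.06, 2.06], [-2.6, 2.6]. Speed limits (rad/s): [2.22, 2.22, 2.79, 2.79, 3.14, 3.14, 3.14].

## Interface

Orientations are given as a unit quaternion [x, y, z, w].
In Python, from workcell import get_obs, camera, camera_info, hand_in gives the robot as it stands.
- The arm moves only by the tool move_arm, never from a script. Its argument "moves" is a list of rows, each a list of 3 entries, a list of its own where there are three numbers: the shift along the tool's x, y, z in units of 25 mm (1.0 is 25 mm), then the turn, a rotation vector about the tool's x, y, z in degrees, then the opening, from 0 (shut) to 1 (fully open). A call has 1 to 5 rows; each row shifts and turns the commanded pose from where the row before left it, along the tool's axes as they then stand; what a row does not reach is not made up. A row lasts 1/8 s, in which the tool goes at most 62.5 mm and 10.7 degrees, less where a joint would pass 70% of its speed; a pose out of reach is approached as far as the arm can. A call is refused whole if a number of a shift passes 1 or a number of a turn 10.7, either way. A call with a gripper value outside its range is refused whole. The fingers move at their own pace and stop on an object; "squeeze" is the grip in N (left out, the last holds). Time passes only in rows, so rows that do not move let the fingers close. It gives the time, the measured TCP pose, the force and the opening at its end, in the units of the state.
- get_obs(): the state, without advancing time (a new reading comes with each control period).
- camera(name): name is "side" or "top" or "wrist"; returns the picture (384x512x3 uint8, red, green, blue); there is no depth.
- camera_info(name): a dict with "fx", "fy", "cx", "cy" (pixels), "D" ([k1, k2, p1, p2, k3] as OpenCV has them; the pictures are not rectified), "origin" and "rotation" of the camera in the world. Camera axes: x right, y down, z forward; pixel columns grow to the right and rows downward; lengths in m; the calibration is good to about 2 mm. A picture is of the moment at which its call begins: read the wrist's pose just before it. camera_info takes no time and is no camera call; for the wrist camera it gives the pose at the moment of the call.
- hand_in(): hands the job in, once; it reports no verdict.
The state is a dict: "clock": time; "joint_pos": joint angles; "joint_velocities": joint speeds; "tau": joint torques, N m; "position": TCP position; "ee_rot": TCP orientation; "ft_force": force on the tool from outside, world axes, zero at the start; "torque": the same for the moment, N m; "grip_width": opening from 0.0 (shut) to 1.0 (fully open).
Only numpy, scipy, OpenCV 4.12 (cv2) and the standard library are available. Lean on these libraries where they do the work, as an engineer would, in place of code of your own. Each camera call takes 0.05 s, during which the arm holds its last target. There are 200 camera calls.

## Task

Take the brown bottles out of the nest plate and stand them upright in the clear open box. Turn the reversible nest plate over so that its three small nests face up and set it back fully home on the two pins of its seat. Then stand every vial upright in a small nest of its own and press its cap fully down, leaving the white bottle, the stapler and the tape roll where they are.

Things in the scene. Friction and masses are not known exactly. Their poses are not given: they have to be found in the camera images.
- plate_mid (a point): centre of the loose grey reversible nest plate, a slab 120 (x) x 64 (y) x 16 mm (z), 0.16 kg; grasp it across its 64 mm width. +z: face with TWO WIDE recesses (42 mm), up at the start; -z: face with THREE SMALL nests, 32 mm across, 5 mm deep. Turned over about its y axis it fits the pins of the seat again; merely turned end for end it does not. It starts seated on the pins
- hole0 (a point): one of the plate's two 12 mm pin holes (right through), at x = -48, y = +20 mm, z = 0 from the plate's centre, off the middle line; the other, equal hole is at x = +48, y = +20 mm
- seat_top (a point): middle of the flat top of the fixed seat, 45 mm above the bench, z up: foot 150 x 110 x 8 mm, pedestal 104 mm long (x), 52 mm wide (y). A plate fully home has its centre 8 mm above this point and its y direction along this y. The plate overhangs the pedestal by 6 mm at each side and 8 mm at each end, leaving room for fingers beside it down to 10 mm above the bench
- pin0 (a point): tip of one steel locating pin of the seat: 9 mm thick, tapered to 4 mm, 12 mm high, at x = -48, y = +20 mm from the middle of the seat's top; the other, equal pin is at x = +48, y = +20 mm
- slot (a point): middle of the slot floor (12 mm above the bench) of a fixed aluminium stand where the plate can stand upright on a 64 mm end, to turn it over in two goes. x across the slot (normal of the standing plate), y along it. Slot 19 mm wide between cheeks 52 mm long, straight for 26 mm, then flared up to 40 mm above its floor; foot 120 (x) x 90 mm. A standing plate's centre is 60 mm above this point
- nest0 (a point): middle of the floor of small nest 0 in the plate (at plate x = -37, y = -6, z = -3 mm from the plate's centre; the nest opens towards the plate's -z)
- nest1 (a point): middle of the floor of small nest 1 in the plate (at plate x = 0, y = -6, z = -3 mm from the plate's centre; the nest opens towards the plate's -z)
- nest2 (a point): middle of the floor of small nest 2 in the plate (at plate x = 37, y = -6, z = -3 mm from the plate's centre; the nest opens towards the plate's -z)
- vial0_mid (a point): loose squat vial 0: amber glass body, thick heavy bottom, 29 mm across, under a white ribbed push-on cap 31 mm across and 15 high; 48 mm tall with the cap up and 43 mm with the cap home, 0.09 kg. Point on the axis 21 mm above its underside, z along the axis to the cap. The cap's side spans 33 to 48 mm above the underside with the cap up and 28 to 43 mm with it home. May be absent
- vial0_foot (a point): centre of the underside of vial 0
- cap0 (a joint): cap of vial 0: 0 m = standing 5 mm proud (up), 0.005 m = fully home. Stays where it is left; it moves under a downward push of about 6 N
- vial1_mid (a point): loose squat vial 1: amber glass body, thick heavy bottom, 29 mm across, under a white ribbed push-on cap 31 mm across and 15 high; 48 mm tall with the cap up and 43 mm with the cap home, 0.09 kg. Point on the axis 21 mm above its underside, z along the axis to the cap. The cap's side spans 33 to 48 mm above the underside with the cap up and 28 to 43 mm with it home. May be absent
- vial1_foot (a point): centre of the underside of vial 1
- cap1 (a joint): cap of vial 1: 0 m = standing 5 mm proud (up), 0.005 m = fully home. Stays where it is left; it moves under a downward push of about 6 N
- vial2_mid (a point): loose squat vial 2: amber glass body, thick heavy bottom, 29 mm across, under a white ribbed push-on cap 31 mm across and 15 high; 48 mm tall with the cap up and 43 mm with the cap home, 0.09 kg. Point on the axis 21 mm above its underside, z along the axis to the cap. The cap's side spans 33 to 48 mm above the underside with the cap up and 28 to 43 mm with it home. May be absent
- vial2_foot (a point): centre of the underside of vial 2
- cap2 (a joint): cap of vial 2: 0 m = standing 5 mm proud (up), 0.005 m = fully home. Stays where it is left; it moves under a downward push of about 6 N
- old0_mid (a point): centre of loose small brown bottle 0 with a narrow white screw cap, of the last batch: 64 mm tall, this point 32 mm above its underside; body 34 mm across up to 55 mm, cap 19 mm across, 0.04 kg. It starts standing in the wide recess of the plate at plate x = -27, y = -6 mm (recess floor 3 mm above the plate's centre)
- old1_mid (a point): centre of loose small brown bottle 1 with a narrow white screw cap, of the last batch: 64 mm tall, this point 32 mm above its underside; body 34 mm across up to 55 mm, cap 19 mm across, 0.04 kg. It starts standing in the wide recess of the plate at plate x = 27, y = -6 mm (recess floor 3 mm above the plate's centre)
- tray_floor (a point): centre of the inner floor (2 mm above the bench) of a fixed clear open-topped box, inside 100 (x) x 70 mm (y), rim 35 mm above the bench
- bottle_mid (a point): bystander: white bottle with a green screw cap, 52 mm across, 82 mm tall; centre. To be left alone
- stapler_mid (a point): bystander: stapler 136 x 34 x 42 mm; centre. To be left alone
- tape_mid (a point): bystander: roll of brown tape, 92 mm across, 48 mm high; centre. To be left alone
Mind the look-alikes: they are no part of the job. Leave any purple look-alike of the part that bears old1_mid alone.

How it is judged:
By the outcome, as a careful person would: the job done as asked, in the order asked, and still so for the second after the job is handed in, with the robot touching nothing.
Of vial0, vial1, vial2 only 2 to 3 are there at a start; the rules pass over those that are not, and their reading is None.
At some moment in a run one of vial0, vial1, vial2 may be knocked a few centimetres aside while the robot is not near it.
It also fails if it takes over 200 s, if anything falls off the work surface, if the arm or the gripper's body presses on something with over 40 N, if the wrist force passes 120 N, or if a joint passes its speed limit or range.

## Working session

There is one attempt and no reset: what is moved stays moved. The work goes in short steps, Python scripts to look and compute and a tool call to move; the robot and the scene stay as the last step left them, time stands still between calls to the robot, and variables do not carry over. Pictures are saved under pics/ and viewed, about 12 in all and at most 16, crops included, and the job is handed in when it is done.

Besides the shell and the picture viewer there is one more tool, called after "Call:" as a command line: name --argument value ..., lists and objects as JSON in quotes. move_arm: Moves the arm, as the interface text tells. Its arguments: {"type":"object","properties":{"moves":{"type":"array","items":{"type":"array"}},"squeeze":{"type":"number"}},"required":["moves"]}

```bash
ls; mkdir -p pics; cat > h.py <<'E'
import numpy as np, cv2
from workcell import get_obs, camera, camera_info
from scipy.spatial.transform import Rotation as R
def K(ci): return np.array([[ci['fx'],0,ci['cx']],[0,ci['fy'],ci['cy']],[0,0,1.]])
def ray(ci,uv):
    p=cv2.undistortPoints(np.array([[uv]],float),K(ci),np.array(ci['D'],float))[0,0]
    d=np.array(ci['rotation'])@np.array([p[0],p[1],1]); return np.array(ci['origin']),d
def onz(ci,uv,z):
    o,d=ray(ci,uv); return o+d*(z-o[2])/d[2]
def proj(ci,P):
    Rm=np.array(ci['rotation']); t=-Rm.T@np.array(ci['origin'])
    return cv2.projectPoints(np.array(P,float).reshape(-1,3),cv2.Rodrigues(Rm.T)[0],t,K(ci),np.array(ci['D'],float))[0][:,0]
def snap(name,f,crop=None,s=1):
    ci=camera_info(name); im=camera(name); cv2.imwrite('pics/raw_'+f,im[:,:,::-1])
    v=im[:,:,::-1]
    if crop: a,b,c,d=crop; v=v[b:d,a:c]
    cv2.imwrite('pics/'+f,cv2.resize(v,None,fx=s,fy=s,interpolation=cv2.INTER_CUBIC)); return ci,im
E
python3 - <<'E'
from h import *
np.set_printoptions(precision=4,suppress=True)
for n in('top','side','wrist'):
    ci,im=snap(n,n+'0.png',s=1.5); print(n,ci)
a,b=[cv2.imread(f'pics/raw_{n}0.png') for n in('top','side')]
o=get_obs(); print({k:np.round(v,3) for k,v in o.items()})
E
```

```text
pics
top {'fx': 353.60102820010195, 'fy': 353.60102820010195, 'cx': 256.07804612238937, 'cy': 196.06366214582047, 'D': array([-0.0583,  0.    ,  0.    ,  0.    ,  0.    ]), 'origin': array([ 0.4697, -0.0332,  1.1881]), 'rotation': array([-0.6988,  0.7142, -0.0251,  0.0328])}
side {'fx': 484.8896983930904, 'fy': 484.8896983930904, 'cx': 256.88468843647934, 'cy': 191.53758629114003, 'D': array([-0.2002,  0.    ,  0.    ,  0.    ,  0.    ]), 'origin': array([-0.4596, -0.5814,  0.9816]), 'rotation': array([ 0.7638, -0.4752,  0.2237, -0.3751])}
wrist {'fx': 272.75401684884525, 'fy': 272.75401684884525, 'cx': 254.1001548593378, 'cy': 189.74011585422718, 'D': array([0.0033, 0.    , 0.    , 0.    , 0.    ]), 'origin': array([ 0.2889, -0.5597,  0.3735]), 'rotation': array([ 0.8064, -0.5675, -0.0961,  0.1356])}
{'clock': np.float64(0.15), 'joint_pos': array([ 1.204,  0.333, -0.065,  1.461,  0.022,  1.35 , -0.089]), 'joint_velocities': array([ 0.   , -0.001, -0.001, -0.002, -0.001, -0.001, -0.   ]), 'tau': array([  0.001, -62.583,   0.049, -39.185,   0.016,   0.007,   0.   ]), 'position': array([ 0.211, -0.588,  0.194]), 'ee_rot': array([ 0.985,  0.171, -0.   , -0.001]), 'ft_force': array([-0.244, -0.304, -0.286]), 'torque': array([-0.021,  0.015, -0.061]), 'grip_width': np.float64(0.997)}
```

```bash
sed -i "s/np.array(ci\['rotation'\])/R.from_quat(ci['rotation']).as_matrix()/g" h.py; cat h.py | grep quat
```

```text
d=R.from_quat(ci['rotation']).as_matrix()@np.array([p[0],p[1],1]); return np.array(ci['origin']),d
    Rm=R.from_quat(ci['rotation']).as_matrix(); t=-Rm.T@np.array(ci['origin'])
```

View pics/top0.png

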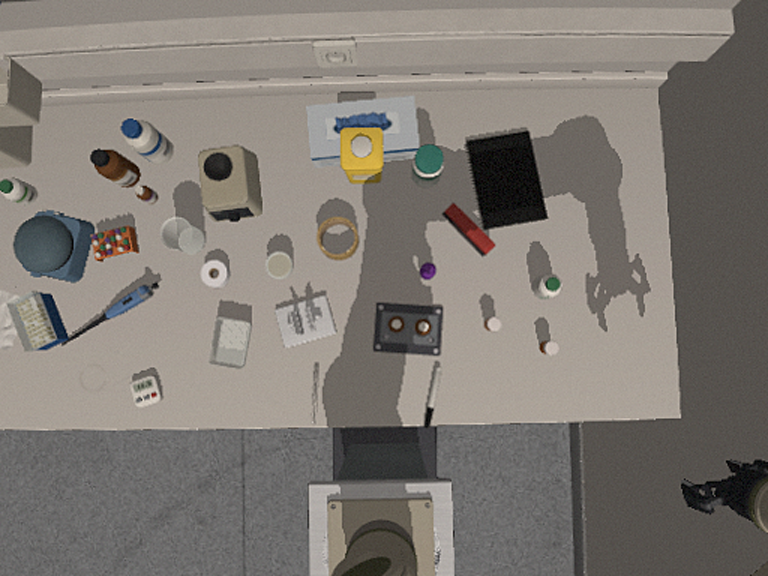

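View pics/side0.png

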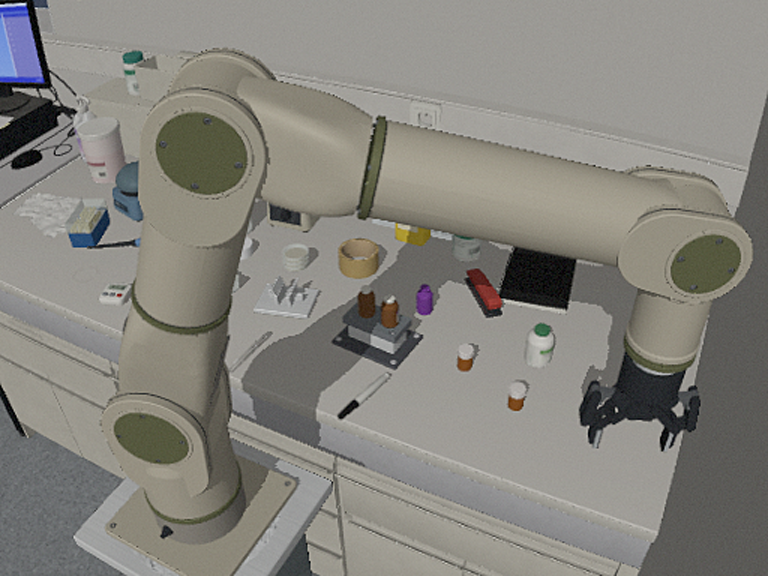

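```bash
python3 - <<'E'
from h import *
np.set_printoptions(precision=4,suppress=True)
t=cv2.imread('pics/raw_top0.png')
def c(x,y,w=66,h=48,s=6): 
    x=int(x/1.5-w/2);y=int(y/1.5-h/2);return cv2.resize(t[y:y+h,x:x+w],None,fx=s,fy=s,interpolation=cv2.INTER_CUBIC)
cv2.imwrite('pics/crop1.png',np.vstack([np.hstack([c(410,310),c(522,320)]),np.hstack([c(305,320),np.hstack([c(231,335,33,48),c(147,192,33,48)])])]))
ct=camera_info('top')
for n,uv,z in [('old a',(396,323),.12),('old b',(423,326),.12),('purp',(428,270),.064),('v a',(493,324),.048),('v b',(549,348),.048),('bottle',(549,287),.08),('tray',(232,336),.035),('stand',(305,318),.0),('seat',(408,329),.06),('tape',(338,238),.048),('stapler',(468,229),.04),('far',(147,192),.0)]:
    print(n,onz(ct,np.array(uv)/1.5,z))
E
```

```text
old a [ 0.4986 -0.0452  0.12  ]
old b [ 0.4914 -0.0994  0.12  ]
purp [ 0.6115 -0.1167  0.064 ]
v a [ 0.4937 -0.2543  0.048 ]
v b [ 0.4395 -0.373   0.048 ]
bottle [ 0.568  -0.3692  0.08  ]
tray [0.4799 0.3127 0.035 ]
stand [0.5174 0.1575 0.    ]
seat [ 0.4869 -0.0711  0.06  ]
tape [0.6883 0.076  0.048 ]
stapler [ 0.7032 -0.2089  0.04  ]
far [0.8182 0.5258 0.    ]
```

View pics/crop1.png

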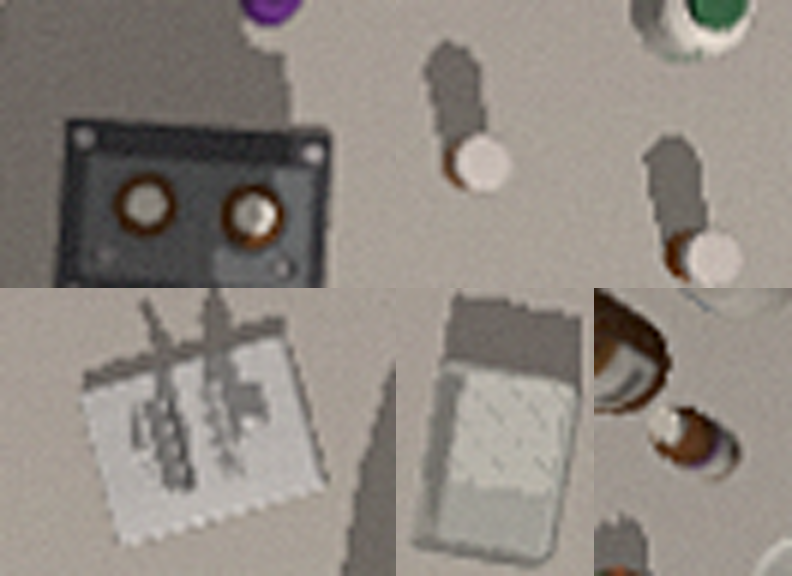

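```bash
cat >> h.py <<'E'
def tool(yaw,tilt=0): return R.from_euler('z',yaw,degrees=True)*R.from_euler('x',180,degrees=True)*R.from_euler('y',tilt,degrees=True)
def plan(p0,r0,p1,r1,g,vmax=24.,n=None):
    "rows of (shift units, turn deg, opening) from pose 0 to pose 1"
    p0,p1=np.array(p0,float),np.array(p1,float); rv=(r0.inv()*r1).as_rotvec(degrees=True)
    n=n or max(1,int(np.ceil(max(np.abs(rv).max()/10.5,np.linalg.norm(p1-p0)*1000/vmax))))
    for i in range(n):
        r=r0*R.from_rotvec(rv*i/n,degrees=True); s=r.inv().apply((p1-p0)/n)/.025
        print(f"[{np.round(s+0,2).tolist()},{np.round(rv/n+0,2).tolist()},{g}],",end='\n' if i%5==4 else ' ')
    print(); return p1,r1
def cur():
    o=get_obs(); return o['position'],R.from_quat(o['ee_rot'])
E
python3 - <<'E'
from h import *
p,r=cur(); plan(p,r,[.48,-.15,.28],tool(85),1)
E
```

```text
[[0.73, -0.58, -0.16],[-0.0, -0.0, -2.97],1], [[0.76, -0.55, -0.16],[-0.0, -0.0, -2.97],1], [[0.79, -0.51, -0.16],[-0.0, -0.0, -2.97],1], [[0.81, -0.46, -0.16],[-0.0, -0.0, -2.97],1], [[0.83, -0.42, -0.16],[-0.0, -0.0, -2.97],1],
[[0.86, -0.38, -0.16],[-0.0, -0.0, -2.97],1], [[0.87, -0.33, -0.16],[-0.0, -0.0, -2.97],1], [[0.89, -0.29, -0.16],[-0.0, -0.0, -2.97],1], [[0.9, -0.24, -0.16],[-0.0, -0.0, -2.97],1], [[0.91, -0.19, -0.16],[-0.0, -0.0, -2.97],1],
[[0.92, -0.15, -0.16],[-0.0, -0.0, -2.97],1], [[0.93, -0.1, -0.16],[-0.0, -0.0, -2.97],1], [[0.93, -0.05, -0.16],[-0.0, -0.0, -2.97],1], [[0.94, -0.0, -0.16],[-0.0, -0.0, -2.97],1], [[0.93, 0.05, -0.16],[-0.0, -0.0, -2.97],1],
[[0.93, 0.09, -0.16],[-0.0, -0.0, -2.97],1], [[0.92, 0.14, -0.16],[-0.0, -0.0, -2.97],1], [[0.92, 0.19, -0.16],[-0.0, -0.0, -2.97],1], [[0.9, 0.24, -0.16],[-0.0, -0.0, -2.97],1], [[0.89, 0.28, -0.16],[-0.0, -0.0, -2.97],1],
[[0.88, 0.33, -0.16],[-0.0, -0.0, -2.97],1], [[0.86, 0.37, -0.16],[-0.0, -0.0, -2.97],1],
```

Call:
move_arm --moves '[[[0.73,-0.58,-0.16],[0,0,-3],1],[[0.76,-0.55,-0.16],[0,0,-3],1],[[0.79,-0.51,-0.16],[0,0,-3],1],[[0.81,-0.46,-0.16],[0,0,-3],1],[[0.83,-0.42,-0.16],[0,0,-3],1]]'

```text
clock: 0.78
position: [0.2728, -0.4874, 0.2147]
ee_rot: [0.954, 0.3, 0.0, 0.0]
ft_force: [0.1, -0.5, -0.3]
grip_width: 1.005
```

Call:
move_arm --moves '[[[0.86,-0.38,-0.16],[0,0,-3],1],[[0.87,-0.33,-0.16],[0,0,-3],1],[[0.89,-0.29,-0.16],[0,0,-3],1],[[0.9,-0.24,-0.16],[0,0,-3],1],[[0.91,-0.19,-0.16],[0,0,-3],1]]'

```text
clock: 1.4
position: [0.3335, -0.388, 0.2345]
ee_rot: [0.907, 0.422, 0.0, 0.0]
ft_force: [0.2, 0.2, 0.0]
grip_width: 1.0
```

Call:
move_arm --moves '[[[0.92,-0.15,-0.16],[0,0,-3],1],[[0.93,-0.1,-0.16],[0,0,-3],1],[[0.93,-0.05,-0.16],[0,0,-3],1],[[0.94,0,-0.16],[0,0,-3],1],[[0.93,0.05,-0.16],[0,0,-3],1]]'

```text
clock: 2.02
position: [0.394, -0.2881, 0.2545]
ee_rot: [0.844, 0.537, 0.0, 0.0]
ft_force: [0.5, -0.2, 0.9]
grip_width: 1.002
```

Call:
move_arm --moves '[[[0.93,0.1,-0.16],[0,0,-3],1],[[0.92,0.15,-0.16],[0,0,-3],1],[[0.92,0.2,-0.16],[0,0,-3],1],[[0.9,0.24,-0.16],[0,0,-3],1],[[0.89,0.28,-0.16],[0,0,-3],1]]'

```text
clock: 2.65
position: [0.4547, -0.1883, 0.2745]
ee_rot: [0.767, 0.642, 0.0, 0.0]
ft_force: [0.4, 0.6, 0.4]
grip_width: 0.999
```

Call:
move_arm --moves '[[[0.88,0.33,-0.16],[0,0,-3],1],[[0.86,0.37,-0.16],[0,0,-3],1],[[0,0,0],[0,0,0],1],[[0,0,0],[0,0,0],1]]'

```text
clock: 3.15
position: [0.4778, -0.1497, 0.2821]
ee_rot: [0.733, 0.68, -0.0, -0.0]
ft_force: [0.5, 0.4, -0.4]
grip_width: 0.997
```

```bash
python3 - <<'E'
from h import *
np.set_printoptions(precision=4,suppress=True)
ci,im=snap('wrist','w1.png',s=1.5); print(cur()[0],cur()[1].as_euler('ZXY',degrees=True)); print(ci['origin'],R.from_quat(ci['rotation']).as_matrix()[:,2])
E
```

```text
[ 0.4776 -0.15    0.282 ] [-94.3647  -0.0216 179.9885]
[ 0.4828 -0.0651  0.462 ] [-0.0246 -0.3273 -0.9446]
```

View pics/w1.png

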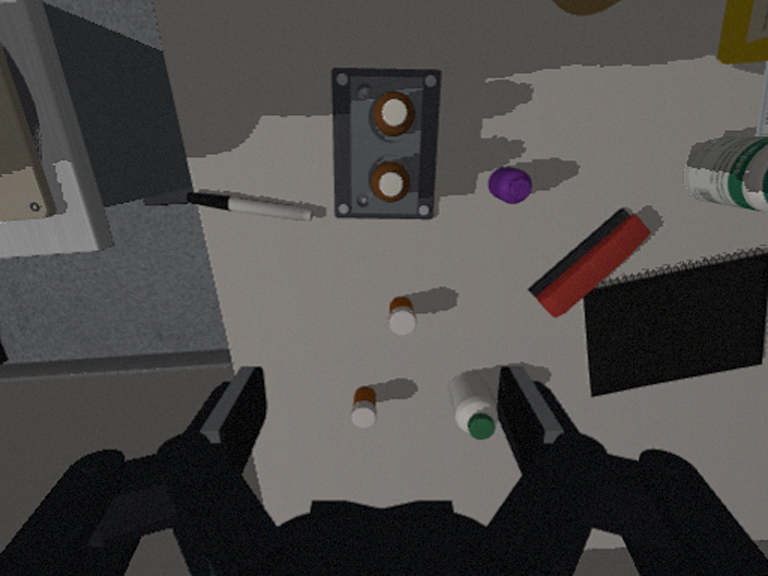

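```bash
python3 - <<'E'
from h import *
np.set_printoptions(precision=4,suppress=True)
# re-use saved picture w1 with its camera pose
import json
ci=camera_info('wrist'); json.dump({k:np.array(v).tolist() for k,v in ci.items()},open('w1.json','w'))
im=cv2.imread('pics/raw_w1.png')
f=lambda u,v,z:onz(ci,(u/1.5,v/1.5),z)
S=[f(*q,.008) for q in[(342,79),(432,80),(343,210),(425,210)]]; print('screws',*S,'centre',np.mean(S,0))
P=[f(364,91,.057),f(362,200,.057)]; print('pins',P, np.linalg.norm(P[0]-P[1]))
print('old',f(394,111,.12),f(391,184,.12))
print('vials',f(403,321,.048),f(364,413,.048))
ct=camera_info('top'); t=cv2.imread('pics/raw_top0.png')
hsv=cv2.cvtColor(im,cv2.COLOR_BGR2HSV)
# white caps on top of the bottles
m=cv2.inRange(hsv,(0,0,150),(180,70,255)); n,l,s,c=cv2.connectedComponentsWithStats(m)
for k in range(1,n):
    if 80<s[k,4]<600: print(c[k]*1.5,s[k,4],onz(ci,c[k],.12),onz(ci,c[k],.048))
# tray and stand: crop of the top picture
for n_,q in dict(tray=[(219,302),(252,309),(246,367),(212,360)],stand=[(275,303),(323,291),(337,329),(286,346)]).items():
    pass
cv2.imwrite('pics/c2.png',np.hstack([cv2.resize(t[190:254,135:175],None,fx=9,fy=9,interpolation=cv2.INTER_CUBIC),cv2.resize(t[186:250,178:228],None,fx=9,fy=9,interpolation=cv2.INTER_CUBIC)])[:,:800])
E
```

```text
screws [ 0.4482 -0.0029  0.008 ] [ 0.5378 -0.0106  0.008 ] [ 0.4353 -0.1326  0.008 ] [ 0.5256 -0.1395  0.008 ] centre [ 0.4867 -0.0714  0.008 ]
pins [array([ 0.4706, -0.0208,  0.057 ]), array([ 0.46  , -0.1171,  0.057 ])] 0.09683867405493292
old [ 0.4943 -0.0435  0.12  ] [ 0.4882 -0.098   0.12  ]
vials [ 0.4926 -0.2532  0.048 ] [ 0.4388 -0.3703  0.048 ]
[464.2266 415.0078] 128 [ 0.5456 -0.3272  0.12  ] [ 0.5589 -0.3823  0.048 ]
```

View pics/c2.png

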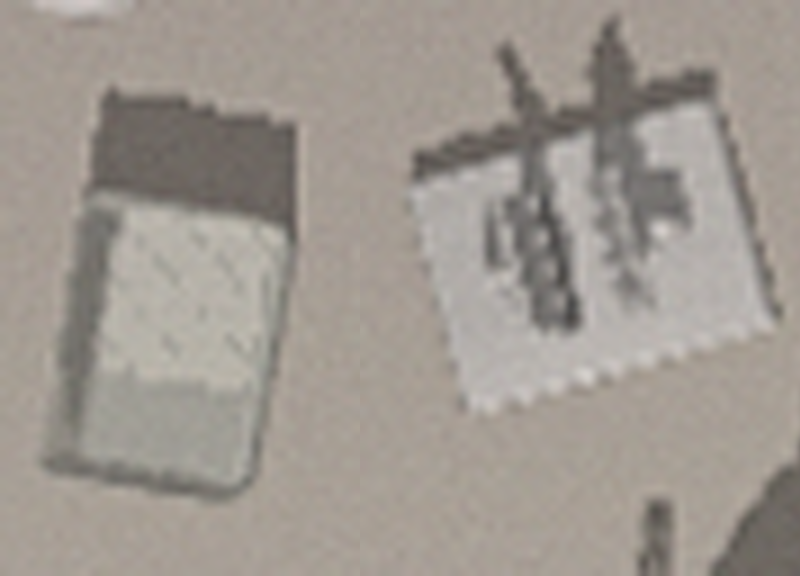

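```bash
python3 - <<'E'
from h import *
np.set_printoptions(precision=4,suppress=True)
ct=camera_info('top')
g=lambda u,v,z,x0=135,y0=190:onz(ct,(x0-.5+u/9+.5-.45,y0+v/9-.45),z)
T=[g(118,210,.002),g(270,235,.002),g(240,480,.002),g(80,455,.002)]; print('tray',*T,np.mean(T,0), [np.linalg.norm(T[i]-T[i-1]) for i in range(4)])
S=[g(u-360,v,.008,178,186) for u,v in[(415,185),(718,98),(778,328),(475,410)]]; print('stand',*S,np.mean(S,0),[np.linalg.norm(S[i]-S[i-1]) for i in range(4)])
d=S[0]-S[1]+S[3]-S[2]; print('slot x yaw',np.degrees(np.arctan2(d[1],d[0])))
d=S[0]-S[3]+S[1]-S[2]; print('slot y yaw',np.degrees(np.arctan2(d[1],d[0])))
d=T[0]-T[3]+T[1]-T[2]; print('tray long yaw',np.degrees(np.arctan2(d[1],d[0])))
p,r=cur(); p,r=plan(p,r,[.489,-.0985,.2],tool(84.3),.8); plan(p,r,[.489,-.0985,.092],r,.8)
E
```

```text
tray [0.5182 0.3466 0.002 ] [0.5077 0.2888 0.002 ] [0.4165 0.3004 0.002 ] [0.4268 0.361  0.002 ] [0.4673 0.3242 0.002 ] [np.float64(0.0925149635474749), np.float64(0.05875448662318211), np.float64(0.09187260990607293), np.float64(0.06144472425248907)]
stand [0.5382 0.2223 0.008 ] [0.5683 0.1085 0.008 ] [0.4823 0.0874 0.008 ] [0.4542 0.2004 0.008 ] [0.5108 0.1547 0.008 ] [np.float64(0.08683631178068657), np.float64(0.11769363375736076), np.float64(0.08856896846277534), np.float64(0.11651695399778822)]
slot x yaw 104.36434842978142
slot y yaw 14.219896029461243
tray long yaw -8.09083621823842
[[0.42, 0.06, 0.66],[-0.0, 0.0, 0.27],0.8], [[0.42, 0.06, 0.66],[-0.0, 0.0, 0.27],0.8], [[0.42, 0.06, 0.66],[-0.0, 0.0, 0.27],0.8], [[0.42, 0.05, 0.66],[-0.0, 0.0, 0.27],0.8], [[0.42, 0.05, 0.66],[-0.0, 0.0, 0.27],0.8],

[[0.0, -0.0, 0.86],[0.0, 0.0, 0.0],0.8], [[0.0, -0.0, 0.86],[0.0, 0.0, 0.0],0.8], [[0.0, -0.0, 0.86],[0.0, 0.0, 0.0],0.8], [[0.0, -0.0, 0.86],[0.0, 0.0, 0.0],0.8], [[0.0, -0.0, 0.86],[0.0, 0.0, 0.0],0.8],
```

Call:
move_arm --moves '[[[0.42,0.06,0.66],[0,0,0.27],0.8],[[0.42,0.06,0.66],[0,0,0.27],0.8],[[0.42,0.06,0.66],[0,0,0.27],0.8],[[0.42,0.06,0.66],[0,0,0.27],0.8],[[0.42,0.06,0.66],[0,0,0.27],0.8]]'

```text
clock: 3.82
position: [0.4898, -0.0968, 0.1985]
ee_rot: [0.741, 0.671, -0.0, -0.0]
ft_force: [-0.5, 0.2, 0.2]
grip_width: 0.802
```

Call:
move_arm --moves '[[[0,0,0.88],[0,0,0],0.8],[[0,0,0.88],[0,0,0],0.8],[[0,0,0.88],[0,0,0],0.8],[[0,0,0.88],[0,0,0],0.8],[[0,0,0.88],[0,0,0],0.8]]'

```text
clock: 4.45
position: [0.4898, -0.0972, 0.0885]
ee_rot: [0.741, 0.671, 0.0, 0.0]
ft_force: [-0.2, -1.0, -0.4]
grip_width: 0.801
```

Call:
move_arm --moves '[[[0,0,0],[0,0,0],0.5],[[0,0,0],[0,0,0],0],[[0,0,0],[0,0,0],0],[[0,0,0],[0,0,0],0],[[0,0,0],[0,0,0],0]]' --squeeze 25

```text
clock: 5.08
position: [0.4899, -0.0978, 0.09]
ee_rot: [0.741, 0.671, 0.0, 0.0]
ft_force: [0.1, -0.4, -0.1]
grip_width: 0.002
```

```bash
python3 - <<'E'
from h import *
ci,im=snap('wrist','w2.png',s=1.5); snap('side','s2.png',crop=(190,160,340,260),s=4)
print(get_obs()['grip_width'])
a=cv2.imread('pics/w2.png');b=cv2.imread('pics/s2.png')
cv2.imwrite('pics/v2.png',np.hstack([cv2.resize(a,(400,300)),cv2.resize(b,(400,300))]))
E
```

```text
0.0010093852537664822
```

View pics/v2.png

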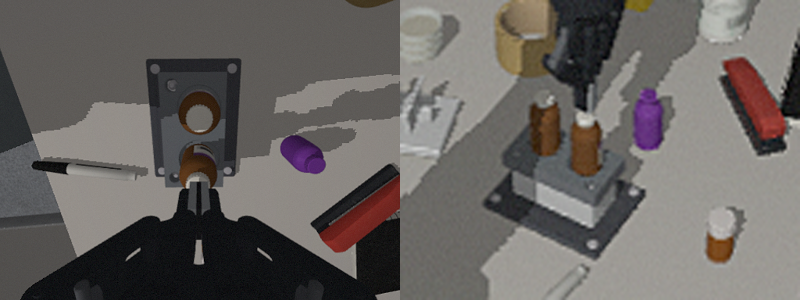

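```bash
python3 - <<'E'
from h import *
np.set_printoptions(precision=1,suppress=True)
cw=camera_info('wrist');cs=camera_info('side')
P=[[.489,-.0985,.12],[.489,-.0985,.056],cur()[0],[.4945,-.0447,.12],[.4945,-.0447,.056]]
w=proj(cw,P);s=proj(cs,P);print(w,s)
a=cv2.imread('pics/raw_w2.png');b=cv2.imread('pics/raw_s2.png')
for q,c in zip(range(5),[(0,0,255),(0,255,0),(255,0,255),(0,255,255),(255,255,0)]):
    cv2.circle(a,tuple(np.round(w[q]).astype(int)),2,c,-1); cv2.circle(b,tuple(np.round(s[q]).astype(int)),1,c,-1)
cv2.imwrite('pics/v3.png',np.hstack([cv2.resize(a[60:260,170:340],(425,500)),cv2.resize(b[160:260,225:300],(375,500))]))
E
```

```text
[[255.1 240.5]
 [254.8 202.3]
 [256.  218.5]
 [255.6 154.7]
 [255.1 137.7]] [[259.1 198.1]
 [259.4 215.2]
 [259.2 206. ]
 [243.2 191.9]
 [243.9 208.9]]
```

View pics/v3.png

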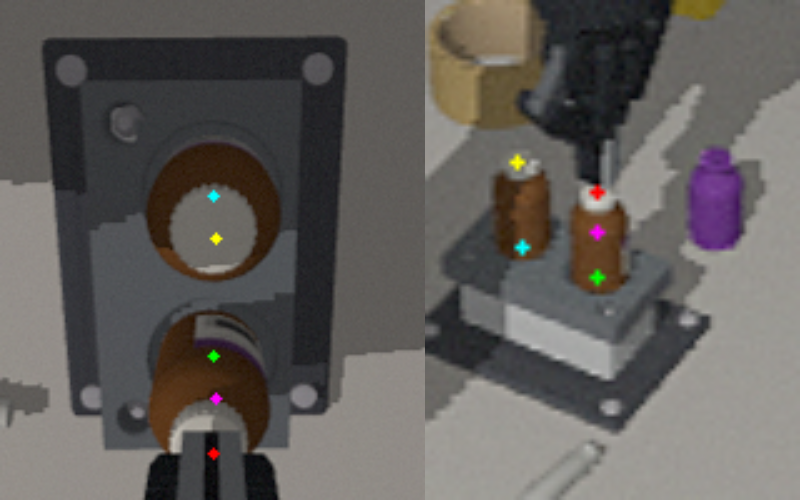

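```bash
python3 - <<'E'
from h import *
np.set_printoptions(precision=4,suppress=True)
cs=camera_info('side')
y=np.array([.337,-.94,0])
for d in (0,.013,.03,.05):
    P=[np.array([.211,-.588,.194+d])+s*.045*y for s in(-1,1)]; print(d,proj(cs,P)*1.5)
a=cv2.imread('pics/raw_side0.png')
t=cv2.imread('pics/raw_top0.png')
cv2.imwrite('pics/v4.png',np.hstack([cv2.resize(a[240:310,375:475],(700,490))]))
cw=camera_info('wrist'); p,r=cur()
print(r.inv().apply(cw['origin']-p), (r.inv()*R.from_quat(cw['rotation'])).as_matrix())
for d in(0,.01,.02,.03): print(d,proj(cw,[p+[0,.011,d],p+[0,0,d]]).ravel())
E
```

```text
0 [[586.9948 466.706 ]
 [651.5421 470.0384]]
0.013 [[588.6869 460.7402]
 [653.7945 464.1195]]
0.03 [[590.936  452.7644]
 [656.7868 456.2075]]
0.05 [[593.6358 443.1207]
 [660.3763 446.6426]]
[ 0.0846 -0.0015 -0.18  ] [[ 0.0003 -0.9447 -0.3281]
 [ 1.      0.0001  0.0006]
 [-0.0005 -0.3281  0.9447]]
0 [254.529  204.5383 256.0122 218.5285]
0.01 [254.5617 210.1401 256.1187 224.7255]
0.02 [254.5979 216.3457 256.2364 231.5774]
0.03 [254.6382 223.2584 256.3673 239.1937]
```

View pics/v4.png

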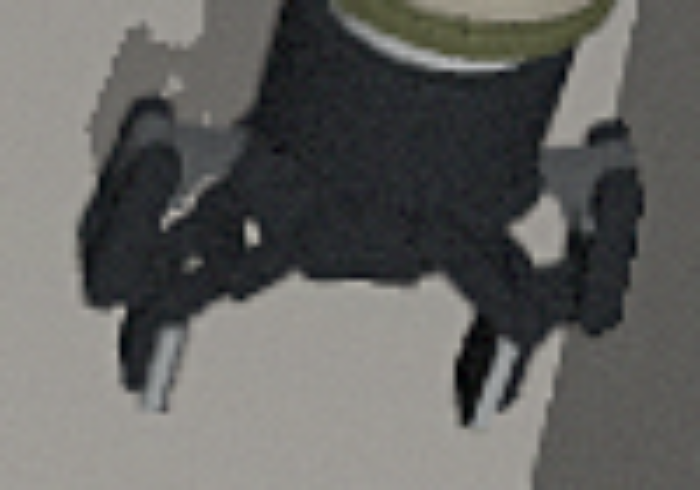

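Call:
move_arm --moves '[[[0,0,0.08],[0,0,0],0],[[0,0,0],[0,0,0],0]]'

```text
clock: 5.42
position: [0.4897, -0.0977, 0.0875]
ee_rot: [0.741, 0.671, -0.0, -0.0]
ft_force: [-0.3, -0.5, -0.1]
grip_width: 0.001
```

```bash
python3 - <<'E'
from h import *
o=get_obs();print(o['position'],o['ft_force'])
im=cv2.imread('pics/raw_w2.png')[190:260,215:300]
cv2.imwrite('pics/v5.png',cv2.resize(im,None,fx=8,fy=8,interpolation=cv2.INTER_CUBIC))
E
```

```text
[ 0.48965096 -0.0976991   0.08751146] [-0.30005717 -0.50844191 -0.07739243]
```

View pics/v5.png

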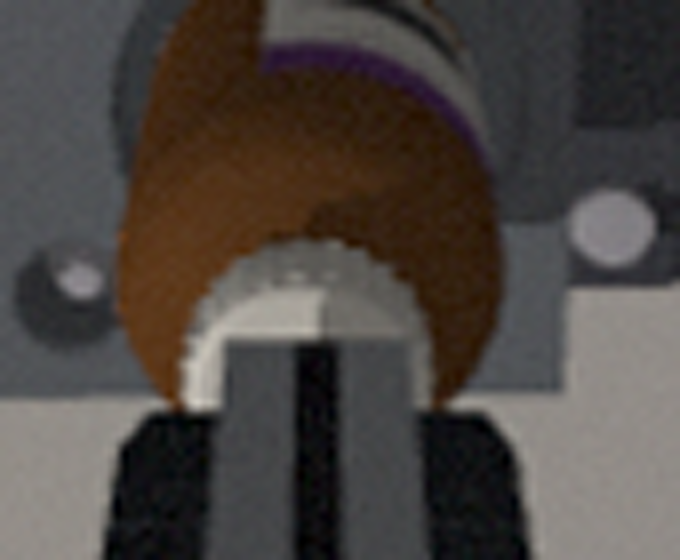

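Call:
move_arm --moves '[[[0,0,0.1],[0,0,0],0],[[0,0,0.1],[0,0,0],0]]'

```text
clock: 5.68
position: [0.49, -0.0978, 0.0828]
ee_rot: [0.741, 0.671, 0.0, 0.0]
ft_force: [-2.5, -1.0, 23.4]
grip_width: -0.003
```

Call:
move_arm --moves '[[[0,0,-0.9],[0,0,0],0],[[0,0,-0.7],[0,0,0],0.6],[[0,0,0],[0,0,0],0.8],[[0,0,0],[0,0,0],0.8],[[0,0,0],[0,0,0],0.8]]'

```text
clock: 6.3
position: [0.4893, -0.0977, 0.122]
ee_rot: [0.741, 0.671, -0.0, -0.0]
ft_force: [0.9, 0.4, 0.0]
grip_width: 0.797
```

Call:
move_arm --moves '[[[0,0,0.9],[0,0,0],0.8],[[0,0,0.9],[0,0,0],0.8],[[0,0,0.7],[0,0,0],0.8],[[0,0,0.4],[0,0,0],0.8],[[0,0,0],[0,0,0],0.6]]'

```text
clock: 6.92
position: [0.4895, -0.0975, 0.0497]
ee_rot: [0.741, 0.671, -0.0, -0.0]
ft_force: [0.5, 0.0, -0.2]
grip_width: 0.614
```

Call:
move_arm --moves '[[[0,0,0],[0,0,0],0.4],[[0,0,0],[0,0,0],0.2],[[0,0,0],[0,0,0],0.2],[[0,0,0],[0,0,0],0.2],[[0,0,0],[0,0,0],0.2]]'

```text
clock: 7.55
position: [0.4903, -0.0978, 0.0509]
ee_rot: [0.741, 0.671, 0.0, 0.001]
ft_force: [-1.4, -0.4, 5.9]
grip_width: 0.378
```

```bash
python3 - <<'E'
from h import *
p,r=cur(); p,r=plan(p,tool(84.3),[.4895,-.0978,.156],tool(84.3),.2); plan(p,r,[.492,.3205,.156],tool(171.9),.2)
E
```

```text
[[-0.0, -0.01, -0.84],[0.0, 0.0, 0.0],0.2], [[-0.0, -0.01, -0.84],[0.0, 0.0, 0.0],0.2], [[-0.0, -0.01, -0.84],[0.0, 0.0, 0.0],0.2], [[-0.0, -0.01, -0.84],[0.0, 0.0, 0.0],0.2], [[-0.0, -0.01, -0.84],[0.0, 0.0, 0.0],0.2],

[[0.93, -0.09, -0.0],[0.0, 0.0, -4.87],0.2], [[0.93, -0.01, -0.0],[0.0, 0.0, -4.87],0.2], [[0.93, 0.07, 0.0],[0.0, 0.0, -4.87],0.2], [[0.92, 0.15, 0.0],[0.0, 0.0, -4.87],0.2], [[0.9, 0.23, 0.0],[0.0, 0.0, -4.87],0.2],
[[0.88, 0.3, 0.0],[0.0, 0.0, -4.87],0.2], [[0.85, 0.38, 0.0],[0.0, 0.0, -4.87],0.2], [[0.82, 0.45, 0.0],[0.0, 0.0, -4.87],0.2], [[0.77, 0.51, 0.0],[0.0, 0.0, -4.87],0.2], [[0.73, 0.58, 0.0],[0.0, 0.0, -4.87],0.2],
[[0.68, 0.64, 0.0],[0.0, 0.0, -4.87],0.2], [[0.62, 0.69, 0.0],[0.0, 0.0, -4.87],0.2], [[0.56, 0.74, 0.0],[0.0, 0.0, -4.87],0.2], [[0.49, 0.79, 0.0],[0.0, 0.0, -4.87],0.2], [[0.43, 0.83, 0.0],[0.0, 0.0, -4.87],0.2],
[[0.35, 0.86, 0.0],[0.0, 0.0, -4.87],0.2], [[0.28, 0.89, 0.0],[0.0, 0.0, -4.87],0.2], [[0.2, 0.91, 0.0],[0.0, 0.0, -4.87],0.2],
```

Call:
move_arm --moves '[[[0,0,-0.84],[0,0,0],0.2],[[0,0,-0.84],[0,0,0],0.2],[[0,0,-0.84],[0,0,0],0.2],[[0,0,-0.84],[0,0,0],0.2],[[0,0,-0.84],[0,0,0],0.2]]'

```text
clock: 8.18
position: [0.4897, -0.0977, 0.1559]
ee_rot: [0.741, 0.671, -0.0, 0.0]
ft_force: [0.8, 0.4, -1.2]
grip_width: 0.372
```

Call:
move_arm --moves '[[[0.93,-0.09,0],[0,0,-4.87],0.2],[[0.93,-0.01,0],[0,0,-4.87],0.2],[[0.93,0.07,0],[0,0,-4.87],0.2],[[0.92,0.15,0],[0,0,-4.87],0.2],[[0.9,0.23,0],[0,0,-4.87],0.2]]'

```text
clock: 8.8
position: [0.4903, 0.0202, 0.1552]
ee_rot: [0.581, 0.814, -0.0, 0.0]
ft_force: [-0.7, 0.7, -1.6]
grip_width: 0.371
```

Call:
move_arm --moves '[[[0.88,0.3,0],[0,0,-4.87],0.2],[[0.85,0.38,0],[0,0,-4.87],0.2],[[0.82,0.45,0],[0,0,-4.87],0.2],[[0.77,0.51,0],[0,0,-4.87],0.2],[[0.73,0.58,0],[0,0,-4.87],0.2]]'

```text
clock: 9.43
position: [0.4909, 0.1366, 0.1552]
ee_rot: [0.396, 0.918, -0.0, 0.0]
ft_force: [0.9, 0.3, -0.2]
grip_width: 0.371
```

Call:
move_arm --moves '[[[0.68,0.64,0],[0,0,-4.87],0.2],[[0.62,0.69,0],[0,0,-4.87],0.2],[[0.56,0.74,0],[0,0,-4.87],0.2],[[0.49,0.79,0],[0,0,-4.87],0.2],[[0.43,0.83,0],[0,0,-4.87],0.2]]'

```text
clock: 10.05
position: [0.4913, 0.253, 0.1551]
ee_rot: [0.193, 0.981, 0.0, -0.0]
ft_force: [-0.7, -0.4, -0.1]
grip_width: 0.38
```

Call:
move_arm --moves '[[[0.35,0.86,0],[0,0,-4.87],0.2],[[0.28,0.89,0],[0,0,-4.87],0.2],[[0.2,0.91,0],[0,0,-4.87],0.2],[[0,0,0],[0,0,0],0.2],[[0,0,0],[0,0,0],0.2]]'

```text
clock: 10.68
position: [0.4919, 0.3211, 0.1549]
ee_rot: [0.07, 0.998, -0.0, -0.0]
ft_force: [-0.4, -1.2, 0.2]
grip_width: 0.376
```

```bash
python3 - <<'E'
from h import *
p,r=cur(); print(p,r.as_quat(),get_obs()['grip_width'])
ci,im=snap('wrist','w6.png'); L=np.array([.99,-.14,0]);W=np.array([.14,.99,0])
import json; json.dump({k:np.array(v).tolist() for k,v in ci.items()},open('w6.json','w'))
P=[np.array([.467,.324,.035])+a*.05*L+b*.035*W for a,b in((1,1),(1,-1),(-1,-1),(-1,1))]
v=im[:,:,::-1].copy(); v=cv2.resize(v,None,fx=1.5,fy=1.5)
for q in proj(ci,P)*1.5: cv2.circle(v,tuple(q.astype(int)),4,(0,0,255),1)
for q in P: q[2]=.002
for q in proj(ci,P)*1.5: cv2.circle(v,tuple(q.astype(int)),4,(0,255,0),1)
cv2.imwrite('pics/v6.png',v)
E
```

```text
[0.49186944 0.32109983 0.15490181] [ 6.97402006e-02  9.97565149e-01 -2.19624459e-04 -1.72401081e-04] 0.3756217521807347
```

View pics/v6.png

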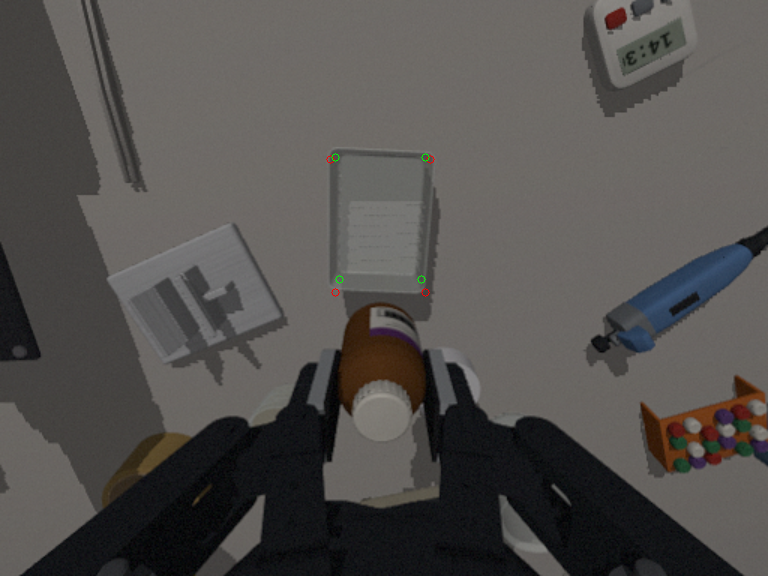

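Call:
move_arm --moves '[[[0.16,0,0.95],[0,0,0],0.2],[[0,0,0.95],[0,0,0],0.2],[[0,0,0.95],[0,0,0],0.2],[[0,0,0.95],[0,0,0],0.2],[[0,0,0.95],[0,0,0],0.2]]'

```text
clock: 11.35
position: [0.4885, 0.3207, 0.0358]
ee_rot: [0.071, 0.998, -0.0, 0.0]
ft_force: [-0.0, -0.3, -1.0]
grip_width: 0.378
```

Call:
move_arm --moves '[[[0,0,0.95],[0,0,0],0.2],[[0,0,0.3],[0,0,0],0.2],[[0,0,0.12],[0,0,0],0.2],[[0,0,0],[0,0,0],0.2]]'

```text
clock: 11.85
position: [0.4884, 0.3219, 0.0029]
ee_rot: [0.07, 0.998, 0.0, 0.0]
ft_force: [0.1, -0.1, 0.5]
grip_width: 0.371
```

Call:
move_arm --moves '[[[0,0,0.1],[0,0,0],0.2],[[0,0,0.08],[0,0,0],0.2],[[0,0,0],[0,0,0],0.2]]'

```text
clock: 12.22
position: [0.4879, 0.3217, -0.0024]
ee_rot: [0.07, 0.998, -0.0, 0.0]
ft_force: [0.5, 0.3, -0.5]
grip_width: 0.375
```

Call:
move_arm --moves '[[[0,0,0.06],[0,0,0],0.2],[[0,0,0],[0,0,0],0.2]]'

```text
clock: 12.48
position: [0.4883, 0.3219, -0.0032]
ee_rot: [0.07, 0.998, -0.0, 0.0]
ft_force: [-1.1, -2.3, 6.5]
grip_width: 0.371
```

Call:
move_arm --moves '[[[0,0,0],[0,0,0],0.5],[[0,0,0],[0,0,0],0.65],[[0,0,0],[0,0,0],0.65],[[0,0,-0.5],[0,0,0],0.65],[[0,0,-0.9],[0,0,0],0.65]]'

```text
clock: 13.1
position: [0.4875, 0.3217, 0.0321]
ee_rot: [0.07, 0.998, -0.0, -0.0]
ft_force: [-0.5, -0.1, -0.8]
grip_width: 0.651
```

Call:
move_arm --moves '[[[0,0,-1],[0,0,0],0.7],[[0,0,-1],[0,0,0],0.7],[[0,0,-1],[0,0,0],0.7],[[0,0,-1],[0,0,0],0.7],[[0,0,0],[0,0,0],0.7]]'

```text
clock: 13.72
position: [0.4888, 0.323, 0.1346]
ee_rot: [0.07, 0.998, 0.001, 0.002]
ft_force: [-0.2, -0.3, -0.2]
grip_width: 0.701
```

```bash
python3 - <<'E'
from h import *
p,r=cur(); print(p)
ci,im=snap('wrist','w7.png',crop=(180,60,330,300),s=2.4)
p,r=plan(p,tool(171.9),[.4945,-.0445,.13],tool(84.3),.8)
E
```

```text
[0.48880557 0.322957   0.13459523]
[[-0.14, -0.91, 0.01],[-0.0, -0.0, 5.48],0.8], [[-0.23, -0.89, 0.01],[-0.0, -0.0, 5.48],0.8], [[-0.31, -0.86, 0.01],[-0.0, -0.0, 5.48],0.8], [[-0.39, -0.83, 0.01],[-0.0, -0.0, 5.48],0.8], [[-0.47, -0.79, 0.01],[-0.0, -0.0, 5.48],0.8],
[[-0.54, -0.74, 0.01],[-0.0, -0.0, 5.48],0.8], [[-0.61, -0.68, 0.01],[-0.0, -0.0, 5.48],0.8], [[-0.68, -0.62, 0.01],[-0.0, -0.0, 5.48],0.8], [[-0.73, -0.56, 0.01],[-0.0, -0.0, 5.48],0.8], [[-0.78, -0.48, 0.01],[-0.0, -0.0, 5.48],0.8],
[[-0.82, -0.41, 0.01],[-0.0, -0.0, 5.48],0.8], [[-0.86, -0.33, 0.01],[-0.0, -0.0, 5.48],0.8], [[-0.89, -0.24, 0.01],[-0.0, -0.0, 5.48],0.8], [[-0.91, -0.16, 0.01],[-0.0, -0.0, 5.48],0.8], [[-0.92, -0.07, 0.01],[-0.0, -0.0, 5.48],0.8],
[[-0.92, 0.02, 0.01],[-0.0, -0.0, 5.48],0.8],
```

View pics/w7.png

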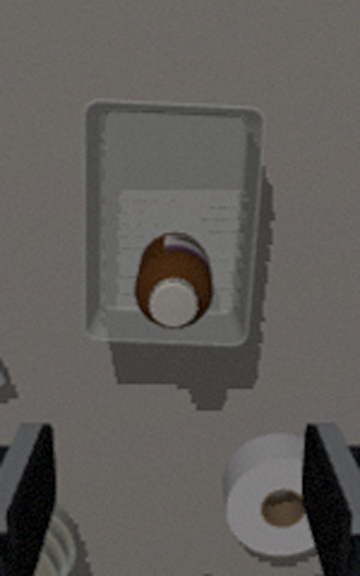

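Call:
move_arm --moves '[[[-0.14,-0.91,0],[0,0,5.48],0.8],[[-0.23,-0.89,0],[0,0,5.48],0.8],[[-0.31,-0.86,0],[0,0,5.48],0.8],[[-0.39,-0.83,0],[0,0,5.48],0.8],[[-0.47,-0.79,0],[0,0,5.48],0.8]]'

```text
clock: 14.4
position: [0.4891, 0.2061, 0.1308]
ee_rot: [0.305, 0.952, -0.0, -0.0]
ft_force: [0.1, -0.7, -0.4]
grip_width: 0.797
```

Call:
move_arm --moves '[[[-0.54,-0.74,0],[0,0,5.48],0.8],[[-0.61,-0.68,0],[0,0,5.48],0.8],[[-0.68,-0.62,0],[0,0,5.48],0.8],[[-0.73,-0.56,0],[0,0,5.48],0.8],[[-0.78,-0.48,0],[0,0,5.48],0.8]]'

```text
clock: 15.02
position: [0.4909, 0.0916, 0.1309]
ee_rot: [0.522, 0.853, -0.0, -0.0]
ft_force: [0.4, 0.6, -0.2]
grip_width: 0.799
```

Call:
move_arm --moves '[[[-0.82,-0.41,0],[0,0,5.48],0.8],[[-0.86,-0.33,0],[0,0,5.48],0.8],[[-0.89,-0.24,0],[0,0,5.48],0.8],[[-0.91,-0.16,0],[0,0,5.48],0.8],[[-0.92,-0.07,0],[0,0,5.48],0.8]]'

```text
clock: 15.65
position: [0.4927, -0.0234, 0.1309]
ee_rot: [0.709, 0.705, -0.0, -0.0]
ft_force: [1.0, -0.3, -0.2]
grip_width: 0.797
```

Call:
move_arm --moves '[[[-0.92,0.02,0],[0,0,5.48],0.8],[[0,0,0],[0,0,0],0.8],[[0,0,0],[0,0,0],0.8]]'

```text
clock: 16.02
position: [0.4934, -0.0447, 0.1311]
ee_rot: [0.74, 0.672, -0.0, -0.0]
ft_force: [-0.0, 0.1, -0.2]
grip_width: 0.802
```

Call:
move_arm --moves '[[[0,0.04,0.9],[0,0,0],0.8],[[0,0,0.9],[0,0,0],0.8],[[0,0,0.9],[0,0,0],0.8],[[0,0,0.52],[0,0,0],0.8],[[0,0,0],[0,0,0],0.6]]'

```text
clock: 16.65
position: [0.4942, -0.0451, 0.0502]
ee_rot: [0.741, 0.672, -0.0, -0.001]
ft_force: [-1.1, -0.7, 0.7]
grip_width: 0.607
```

Call:
move_arm --moves '[[[0,0,0],[0,0,0],0.4],[[0,0,0],[0,0,0],0.2],[[0,0,0],[0,0,0],0.2],[[0,0,0],[0,0,0],0.2]]'

```text
clock: 17.15
position: [0.4954, -0.0457, 0.0516]
ee_rot: [0.741, 0.671, 0.0, 0.001]
ft_force: [-0.1, 1.6, 6.2]
grip_width: 0.378
```

Call:
move_arm --moves '[[[0,0,-0.84],[0,0,0],0.2],[[0,0,-0.84],[0,0,0],0.2],[[0,0,-0.84],[0,0,0],0.2],[[0,0,-0.84],[0,0,0],0.2],[[0,0,-0.84],[0,0,0],0.2]]'

```text
clock: 17.77
position: [0.4945, -0.0459, 0.1565]
ee_rot: [0.741, 0.671, -0.0, 0.0]
ft_force: [0.6, 0.0, -0.8]
grip_width: 0.382
```

```bash
python3 - <<'E'
from h import *
p,r=cur(); print(p,get_obs()['grip_width'])
plan(p,r,[.439,.3275,.154],tool(171.9),.2)
E
```

```text
[ 0.49449866 -0.04594426  0.15648221] 0.38181800554350104
[[0.92, -0.23, 0.01],[-0.0, 0.0, -5.47],0.2], [[0.93, -0.14, 0.01],[-0.0, 0.0, -5.47],0.2], [[0.94, -0.05, 0.01],[-0.0, 0.0, -5.47],0.2], [[0.94, 0.04, 0.01],[-0.0, 0.0, -5.47],0.2], [[0.94, 0.13, 0.01],[-0.0, 0.0, -5.47],0.2],
[[0.92, 0.22, 0.01],[-0.0, 0.0, -5.47],0.2], [[0.89, 0.3, 0.01],[-0.0, 0.0, -5.47],0.2], [[0.86, 0.39, 0.01],[-0.0, 0.0, -5.47],0.2], [[0.82, 0.47, 0.01],[-0.0, 0.0, -5.47],0.2], [[0.77, 0.54, 0.01],[-0.0, 0.0, -5.47],0.2],
[[0.72, 0.61, 0.01],[-0.0, 0.0, -5.47],0.2], [[0.65, 0.68, 0.01],[-0.0, 0.0, -5.47],0.2], [[0.59, 0.74, 0.01],[-0.0, 0.0, -5.47],0.2], [[0.51, 0.79, 0.01],[-0.0, 0.0, -5.47],0.2], [[0.44, 0.84, 0.01],[-0.0, 0.0, -5.47],0.2],
[[0.35, 0.87, 0.01],[-0.0, 0.0, -5.47],0.2],
```

Call:
move_arm --moves '[[[0.92,-0.23,0],[0,0,-5.47],0.2],[[0.93,-0.14,0],[0,0,-5.47],0.2],[[0.94,-0.05,0],[0,0,-5.47],0.2],[[0.94,0.04,0],[0,0,-5.47],0.2],[[0.94,0.13,0],[0,0,-5.47],0.2]]'

```text
clock: 18.4
position: [0.4773, 0.0715, 0.1558]
ee_rot: [0.56, 0.828, -0.0, 0.0]
ft_force: [0.7, 0.2, 0.4]
grip_width: 0.378
```

Call:
move_arm --moves '[[[0.92,0.22,0],[0,0,-5.47],0.2],[[0.89,0.3,0],[0,0,-5.47],0.2],[[0.86,0.39,0],[0,0,-5.47],0.2],[[0.82,0.47,0],[0,0,-5.47],0.2],[[0.77,0.54,0],[0,0,-5.47],0.2]]'

```text
clock: 19.02
position: [0.4602, 0.1887, 0.1557]
ee_rot: [0.348, 0.938, -0.0, 0.0]
ft_force: [0.1, 0.1, -0.7]
grip_width: 0.377
```

Call:
move_arm --moves '[[[0.72,0.61,0],[0,0,-5.47],0.2],[[0.65,0.68,0],[0,0,-5.47],0.2],[[0.59,0.74,0],[0,0,-5.47],0.2],[[0.51,0.79,0],[0,0,-5.47],0.2],[[0.44,0.84,0],[0,0,-5.47],0.2]]'

```text
clock: 19.65
position: [0.4427, 0.3058, 0.1556]
ee_rot: [0.116, 0.993, 0.0, -0.0]
ft_force: [0.6, -0.2, -0.3]
grip_width: 0.379
```

Call:
move_arm --moves '[[[0.35,0.87,0],[0,0,-5.47],0.2],[[0,0,0],[0,0,0],0.2],[[0,0,0],[0,0,0],0.2]]'

```text
clock: 20.02
position: [0.4397, 0.3273, 0.1554]
ee_rot: [0.071, 0.997, -0.0, -0.0]
ft_force: [-0.2, -0.9, -0.7]
grip_width: 0.378
```

Call:
move_arm --moves '[[[0,0,0.98],[0,0,0],0.2],[[0,0,0.98],[0,0,0],0.2],[[0,0,0.98],[0,0,0],0.2],[[0,0,0.98],[0,0,0],0.2],[[0,0,0.98],[0,0,0],0.2]]'

```text
clock: 20.65
position: [0.4404, 0.3263, 0.0324]
ee_rot: [0.072, 0.997, -0.0, 0.0]
ft_force: [0.2, -0.7, 0.4]
grip_width: 0.381
```

Call:
move_arm --moves '[[[0,0,0.98],[0,0,0],0.2],[[0,0,0.2],[0,0,0],0.2],[[0,0,0.15],[0,0,0],0.2],[[0,0,0.08],[0,0,0],0.2],[[0,0,0],[0,0,0],0.2]]'

```text
clock: 21.28
position: [0.44, 0.3275, -0.0016]
ee_rot: [0.071, 0.997, 0.0, 0.0]
ft_force: [-0.2, 0.0, -0.8]
grip_width: 0.379
```

Still just above the floor; a touch lower, then release and go up.

Call:
move_arm --moves '[[[0,0,0.05],[0,0,0],0.2],[[0,0,0.02],[0,0,0],0.2],[[0,0,0],[0,0,0],0.2]]'

```text
clock: 21.65
position: [0.4403, 0.3278, -0.0026]
ee_rot: [0.071, 0.997, 0.0, 0.001]
ft_force: [-1.9, -2.1, 11.2]
grip_width: 0.377
```

Call:
move_arm --moves '[[[0,0,0],[0,0,0],0.5],[[0,0,0],[0,0,0],0.65],[[0,0,0],[0,0,0],0.65],[[0,0,-0.5],[0,0,0],0.65],[[0,0,-0.9],[0,0,0],0.65]]'

```text
clock: 22.28
position: [0.4393, 0.3274, 0.0321]
ee_rot: [0.071, 0.997, -0.0, -0.0]
ft_force: [-0.1, 0.2, -0.0]
grip_width: 0.65
```

Call:
move_arm --moves '[[[0,0,-1],[0,0,0],0.8],[[0,0,-1],[0,0,0],0.8],[[0,0,-1],[0,0,0],1],[[0,0,-1],[0,0,0],1],[[0,0,0],[0,0,0],1]]'

```text
clock: 22.9
position: [0.4406, 0.3286, 0.1344]
ee_rot: [0.071, 0.997, 0.001, 0.002]
ft_force: [0.4, 0.8, -0.8]
grip_width: 1.002
```

```bash
python3 - <<'E'
from h import *
p,r=cur(); print(p)
ci,im=snap('wrist','w8.png'); cv2.imwrite('pics/w8t.png',im)
h=cv2.cvtColor(im,cv2.COLOR_RGB2HSV)
m=cv2.inRange(h,(3,120,30),(20,255,255)); n,l,s,c=cv2.connectedComponentsWithStats(m)
for k in range(1,n):
    if s[k,4]>150: print('brown',s[k],c[k])
P=[[.4885,.322,.034],[.44,.3275,.034]]; print(proj(ci,P))
# plate pick: plate centre .486,-.071,.053 ; tool tilted 40 deg about plate y
d=.045
for t in(40,-40):
    r1=tool(84.3,t); z=r1.apply([0,0,1]); print(t,'tool z',z)
E
```

```text
[0.44057051 0.3286134  0.13441   ]
brown [238 162  32  30 453] [253.26269316 172.84988962]
brown [239 198  29  36 516] [251.69186047 215.89341085]
brown [465 289  47  42 490] [489.18163265 308.02857143]
[[254.19481041 220.26729949]
 [252.88847938 179.09759049]]
40 tool z [ 0.0638415   0.63960939 -0.76604444]
-40 tool z [-0.0638415  -0.63960939 -0.76604444]
```

```bash
python3 - <<'E'
from h import *
p,r=cur()
r1=tool(84.3,-40); z=r1.apply([0,0,1]); G=np.array([.4868,-.063,.053])
pg=G+.055*z; ph=pg-.10*z; print('grasp',pg,'hover',ph)
p,r=plan(p,r,[ph[0],ph[1]+.1,.2],tool(110,-10),1); p,r=plan(p,r,ph,r1,1)
E
```

```text
grasp [ 0.48328872 -0.09817852  0.01086756] hover [ 0.48967287 -0.03421758  0.087472  ]
[[-0.29, -0.84, -0.22],[0.46, -0.74, 5.14],1], [[-0.37, -0.81, -0.21],[0.46, -0.74, 5.14],1], [[-0.44, -0.78, -0.2],[0.46, -0.74, 5.14],1], [[-0.51, -0.74, -0.19],[0.46, -0.74, 5.14],1], [[-0.58, -0.69, -0.18],[0.46, -0.74, 5.14],1],
[[-0.64, -0.64, -0.16],[0.46, -0.74, 5.14],1], [[-0.69, -0.58, -0.15],[0.46, -0.74, 5.14],1], [[-0.75, -0.52, -0.14],[0.46, -0.74, 5.14],1], [[-0.79, -0.45, -0.12],[0.46, -0.74, 5.14],1], [[-0.83, -0.38, -0.11],[0.46, -0.74, 5.14],1],
[[-0.86, -0.3, -0.09],[0.46, -0.74, 5.14],1], [[-0.89, -0.22, -0.08],[0.46, -0.74, 5.14],1], 
[[-0.42, -0.2, 0.73],[1.57, -4.21, 3.37],1], [[-0.37, -0.15, 0.76],[1.57, -4.21, 3.37],1], [[-0.32, -0.11, 0.79],[1.57, -4.21, 3.37],1], [[-0.27, -0.07, 0.81],[1.57, -4.21, 3.37],1], [[-0.21, -0.03, 0.83],[1.57, -4.21, 3.37],1],
[[-0.15, -0.0, 0.85],[1.57, -4.21, 3.37],1], [[-0.09, 0.03, 0.86],[1.57, -4.21, 3.37],1],
```

Call:
move_arm --moves '[[[-0.29,-0.84,-0.22],[0.46,-0.74,5.14],1],[[-0.37,-0.81,-0.21],[0.46,-0.74,5.14],1],[[-0.44,-0.78,-0.2],[0.46,-0.74,5.14],1],[[-0.51,-0.74,-0.19],[0.46,-0.74,5.14],1],[[-0.58,-0.69,-0.18],[0.46,-0.74,5.14],1]]'

```text
clock: 23.58
position: [0.4603, 0.2173, 0.1589]
ee_rot: [0.292, 0.956, -0.023, 0.03]
ft_force: [0.6, -0.1, -0.2]
grip_width: 0.997
```

Call:
move_arm --moves '[[[-0.64,-0.64,-0.16],[0.46,-0.74,5.14],1],[[-0.69,-0.58,-0.15],[0.46,-0.74,5.14],1],[[-0.75,-0.52,-0.14],[0.46,-0.74,5.14],1],[[-0.79,-0.45,-0.12],[0.46,-0.74,5.14],1],[[-0.83,-0.38,-0.11],[0.46,-0.74,5.14],1]]'

```text
clock: 24.2
position: [0.4807, 0.108, 0.1869]
ee_rot: [0.497, 0.865, -0.044, 0.059]
ft_force: [-0.3, 0.1, 0.5]
grip_width: 1.0
```

Call:
move_arm --moves '[[[-0.86,-0.3,-0.09],[0.46,-0.74,5.14],1],[[-0.89,-0.22,-0.08],[0.46,-0.74,5.14],1],[[-0.42,-0.2,0.73],[1.57,-4.21,3.37],1],[[-0.37,-0.15,0.76],[1.57,-4.21,3.37],1],[[-0.32,-0.11,0.79],[1.57,-4.21,3.37],1]]'

```text
clock: 24.82
position: [0.489, 0.0217, 0.1493]
ee_rot: [0.635, 0.746, -0.141, 0.141]
ft_force: [-0.7, -0.4, 0.4]
grip_width: 1.001
```

Call:
move_arm --moves '[[[-0.27,-0.07,0.81],[1.57,-4.21,3.37],1],[[-0.21,-0.03,0.83],[1.57,-4.21,3.37],1],[[-0.15,0,0.85],[1.57,-4.21,3.37],1],[[0,0,0],[0,0,0],1],[[0,0,0],[0,0,0],1]]'

```text
clock: 25.45
position: [0.4894, -0.0199, 0.1021]
ee_rot: [0.683, 0.663, -0.226, 0.207]
ft_force: [-0.8, 1.4, 0.6]
grip_width: 1.001
```

```bash
python3 - <<'E'
from h import *
np.set_printoptions(precision=3,suppress=True)
o=get_obs(); p,r=cur(); print(p,o['joint_pos'],(r.inv()*tool(84.3,-40)).as_rotvec(degrees=True),o['ft_force'])
ci,im=snap('wrist','w9.png')
import json; json.dump({k:np.array(v).tolist() for k,v in ci.items()},open('w9.json','w'))
# predicted plate corners and pins
c=np.array([.486,-.071,.061]);x=np.array([.1,.995,0]);y=np.array([-.995,.1,0])
P=[c+a*.06*x+b*.032*y for a,b in((1,1),(1,-1),(-1,-1),(-1,1))]+[c+a*.048*x+.02*y for a in(1,-1)]
v=im[:,:,::-1].copy()
v=cv2.resize(v,None,fx=1.5,fy=1.5)
for q in proj(ci,P)*1.5: cv2.circle(v,tuple(q.astype(int)),4,(0,0,255),1)
cv2.imwrite('pics/v9.png',v)
plan(p,r,[.48329,-.09818,.01087],tool(84.3,-40),1,n=5)
E
```

```text
[ 0.489 -0.02   0.102] [ 0.13   0.394 -0.7    1.832  0.738  1.485 -0.862] [ 1.464 -4.307  3.519] [-0.798  1.428  0.554]
[[-0.08, -0.01, 0.96],[0.29, -0.86, 0.7],1], [[-0.07, -0.01, 0.96],[0.29, -0.86, 0.7],1], [[-0.06, -0.0, 0.96],[0.29, -0.86, 0.7],1], [[-0.04, 0.0, 0.96],[0.29, -0.86, 0.7],1], [[-0.03, 0.01, 0.96],[0.29, -0.86, 0.7],1],
```

View pics/v9.png

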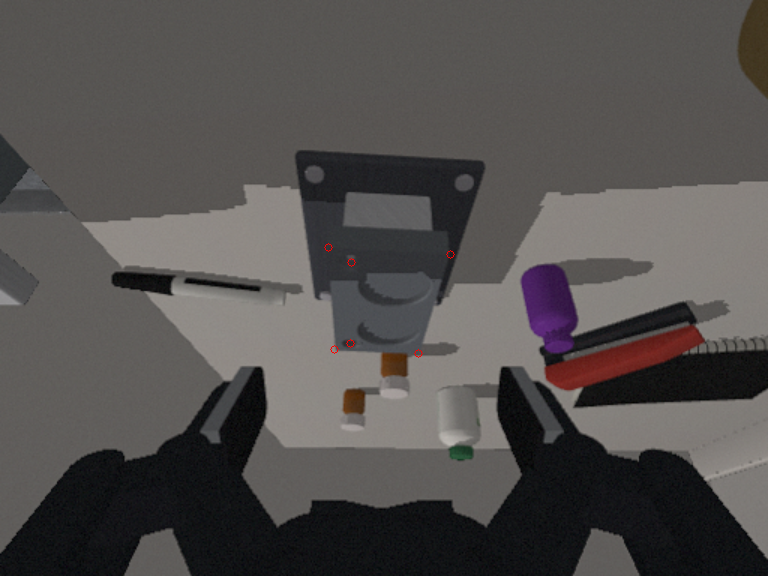

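Call:
move_arm --moves '[[[-0.08,-0.01,0.96],[0.29,-0.86,0.7],1],[[-0.07,-0.01,0.96],[0.29,-0.86,0.7],1],[[-0.06,0,0.96],[0.29,-0.86,0.7],1],[[-0.04,0,0.5],[0.29,-0.86,0.7],1],[[-0.03,0.01,0],[0.29,-0.86,0.7],1]]'

```text
clock: 26.12
position: [0.4845, -0.0775, 0.0376]
ee_rot: [0.697, 0.629, -0.255, 0.23]
ft_force: [-0.6, 0.0, 0.4]
grip_width: 1.001
```

```bash
python3 - <<'E'
from h import *
np.set_printoptions(precision=3,suppress=True)
o=get_obs(); p,r=cur(); print(p,o['joint_pos'],(r.inv()*tool(84.3,-40)).as_rotvec(degrees=True),o['ft_force'])
plan(p,r,[.48329,-.09818,.01087],tool(84.3,-40),1)
E
```

```text
[ 0.485 -0.077  0.038] [ 0.125  0.5   -0.62   1.893  0.853  1.423 -0.994] [-0.149  0.188 -0.09 ] [-0.569  0.034  0.421]
[[0.03, 0.02, 0.68],[-0.07, 0.09, -0.05],1], [[0.03, 0.02, 0.68],[-0.07, 0.09, -0.05],1],
```

Call:
move_arm --moves '[[[0.03,0.02,0.68],[0,0,0],1],[[0.03,0.02,0.68],[0,0,0],1],[[0,0,0],[0,0,0],1],[[0,0,0],[0,0,0],0.85]]'

```text
clock: 26.62
position: [0.4842, -0.0973, 0.0115]
ee_rot: [0.697, 0.63, -0.254, 0.23]
ft_force: [0.1, -0.0, -0.0]
grip_width: 0.855
```

Call:
move_arm --moves '[[[0,0,0],[0,0,0],0.7],[[0,0,0],[0,0,0],0.6],[[0,0,0],[0,0,0],0.6],[[0,0,0],[0,0,0],0.6]]' --squeeze 60

```text
clock: 27.12
position: [0.4846, -0.0967, 0.012]
ee_rot: [0.697, 0.63, -0.254, 0.23]
ft_force: [-0.7, 3.3, 5.9]
grip_width: 0.737
```

```bash
python3 - <<'E'
from h import *
import json
np.set_printoptions(precision=4,suppress=True)
ci=json.load(open('w6.json'))
S=np.array([onz(ci,(u/1.5,v/1.5),.010) for u,v in[(108,280),(235,224),(282,318),(167,362)]]); print(S,S.mean(0),[np.linalg.norm(S[i]-S[i-1]) for i in range(4)])
d=S[1]-S[0]+S[2]-S[3]; print(np.degrees(np.arctan2(d[1],d[0])))
d=S[3]-S[0]+S[2]-S[1]; print(np.degrees(np.arctan2(d[1],d[0])))
w=cv2.imread('pics/raw_w6.png')[140:250,65:195]
v=cv2.resize(w,None,fx=4.6,fy=4.6,interpolation=cv2.INTER_CUBIC)
b=np.array([.5108,.1547,0]); a=np.radians(104.3); sx=np.array([np.cos(a),np.sin(a),0]); sy=np.array([np.sin(a),-np.cos(a),0])
for z,c in((.012,(0,0,255)),(.052,(0,255,0))):
    h=.0095 if z<.04 else .016
    P=[b+[0,0,z]+i*h*sx+j*.026*sy for i,j in((1,1),(1,-1),(-1,-1),(-1,1))]
    for q in proj(ci,P): cv2.circle(v,tuple(((q-[65,140])*4.6).astype(int)),4,c,1)
cv2.imwrite('pics/v10.png',v)
E
```

```text
[[0.4826 0.0915 0.01  ]
 [0.4514 0.2086 0.01  ]
 [0.5367 0.228  0.01  ]
 [0.5646 0.1163 0.01  ]] [0.5088 0.1611 0.01  ] [np.float64(0.0856520268728434), np.float64(0.1212468577109294), np.float64(0.08755917113262626), np.float64(0.1151434821210396)]
104.48063114830538
14.780131457056486
```

View pics/v10.png

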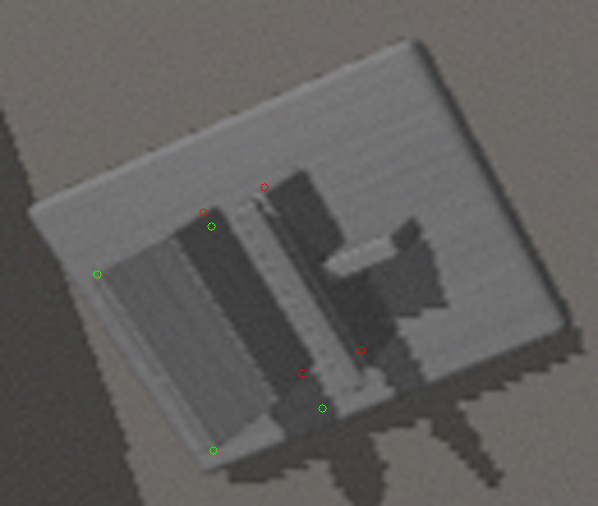

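```bash
python3 - <<'E'
from h import *
import json
np.set_printoptions(precision=4,suppress=True)
ci=json.load(open('w6.json'))
g=lambda u,v,z:onz(ci,(65+u/4.6,140+v/4.6),z)
L=[g(101,272,.052),g(210,450,.052)];Rr=[g(245,207,.052),g(365,390,.052)]
print(L,Rr,np.mean(L+Rr,0)); d=L[0]-L[1]; 
n=np.array([np.cos(np.radians(104.4)),np.sin(np.radians(104.4)),0]); print('gap',(np.mean(Rr,0)-np.mean(L,0))@n, np.linalg.norm(L[0]-L[1]),np.linalg.norm(Rr[0]-Rr[1]))
# left cheek inner top edge / straight-flare line z=.038 
print('flare line',np.mean([g(175,240,.038),g(275,400,.038)],0)@n, 'Lrim',np.mean(L,0)@n,'Rrim',np.mean(Rr,0)@n,'foot',np.array([.51,.158,0])@n)
ct=camera_info('top')
# top picture, c2 crop: cheek top ends as seen there
E
```

```text
[array([0.4891, 0.1339, 0.052 ]), array([0.5396, 0.1449, 0.052 ])] [array([0.4779, 0.1732, 0.052 ]), array([0.5286, 0.1884, 0.052 ])] [0.5088 0.1601 0.052 ]
gap 0.04286886105709111 0.051669486843587346 0.05292551285183494
flare line 0.01941620908059073 Lrim 0.007122531579313106 Rrim 0.0499913926364042 foot 0.02620429700424774
```

```bash
cat > flip1.py <<'E'
from h import *
import json
p,r=cur(); C=np.array([.486,-.071,.053]); off=r.inv().apply(C-p); print('off mm',off*1000)
json.dump([off.tolist(),r.as_quat().tolist()],open('off1.json','w'))
p1=p+[0,0,.12]; plan(p,r,p1,r,.6)
rp=R.from_euler('z',20.1,degrees=True)*r*R.from_euler('y',90,degrees=True)
S=np.array([.5088,.160,.165]); p2=S-rp.apply(off); print('hover',p2, rp.apply([0,0,1]))
# rotate about plate centre: do translation of the plate centre in straight line
n=12; rv=(r.inv()*rp).as_rotvec(degrees=True); pp=p1; rr=r; c0=p1+r.apply(off)
print(np.linalg.norm(rv))
for i in range(1,n+1):
    rn=r*R.from_rotvec(rv*i/n,degrees=True); pn=c0+(S-c0)*i/n-rn.apply(off); s=rr.inv().apply(pn-pp)/.025
    print(f"[{np.round(s,2).tolist()},{np.round(rv/n,2).tolist()},0.6],",end='\n' if i%5==0 else ' '); pp,rr=pn,rn
E
python3 flip1.py
```

```text
off mm [ -6.70007659  -1.11038302 -47.94537511]
[[-0.62, 0.0, -0.73],[0.0, 0.0, 0.0],0.6], [[-0.62, 0.0, -0.73],[0.0, 0.0, 0.0],0.6], [[-0.62, 0.0, -0.73],[0.0, 0.0, 0.0],0.6], [[-0.62, 0.0, -0.73],[0.0, 0.0, 0.0],0.6], [[-0.62, 0.0, -0.73],[0.0, 0.0, 0.0],0.6],

hover [0.49973082 0.20000004 0.13925841] [-0.18911337  0.74141256 -0.64385057]
91.77176331911792
[[0.86, -0.02, -0.53],[0.16, 7.42, -1.85],0.6], [[0.91, 0.0, -0.45],[0.16, 7.42, -1.85],0.6], [[0.96, 0.02, -0.36],[0.16, 7.42, -1.85],0.6], [[0.99, 0.04, -0.26],[0.16, 7.42, -1.85],0.6], [[1.01, 0.07, -0.17],[0.16, 7.42, -1.85],0.6],
[[1.01, 0.09, -0.07],[0.16, 7.42, -1.85],0.6], [[1.0, 0.12, 0.03],[0.16, 7.42, -1.85],0.6], [[0.98, 0.14, 0.13],[0.16, 7.42, -1.85],0.6], [[0.95, 0.17, 0.22],[0.16, 7.42, -1.85],0.6], [[0.9, 0.19, 0.31],[0.16, 7.42, -1.85],0.6],
[[0.84, 0.21, 0.39],[0.16, 7.42, -1.85],0.6], [[0.77, 0.23, 0.46],[0.16, 7.42, -1.85],0.6],
```

Call:
move_arm --moves '[[[-0.31,0,-0.37],[0,0,0],0.6],[[-0.62,0,-0.73],[0,0,0],0.6],[[-0.62,0,-0.73],[0,0,0],0.6],[[-0.62,0,-0.73],[0,0,0],0.6],[[-0.62,0,-0.73],[0,0,0],0.6]]'

```text
clock: 27.75
position: [0.4839, -0.0978, 0.1205]
ee_rot: [0.697, 0.63, -0.254, 0.23]
ft_force: [0.9, 0.1, -1.7]
grip_width: 0.736
```

Call:
move_arm --moves '[[[-0.31,0,-0.36],[0,0,0],0.6],[[0,0,0],[0,0,0],0.6],[[0,0,0],[0,0,0],0.6]]'

```text
clock: 28.12
position: [0.4836, -0.0981, 0.1303]
ee_rot: [0.697, 0.63, -0.255, 0.23]
ft_force: [0.5, 0.3, -1.8]
grip_width: 0.734
```

```bash
cat > go.py <<'E'
from h import *
import sys
def carry(p,r,rp,S,off,n,g):
    "rows that turn from r to rp with the held point going straight to S"
    off=np.array(off); rv=(r.inv()*rp).as_rotvec(degrees=True); pp=p; rr=r; c0=p+r.apply(off)
    for i in range(1,n+1):
        rn=r*R.from_rotvec(rv*i/n,degrees=True); pn=c0+(np.array(S)-c0)*i/n-rn.apply(off); s=rr.inv().apply(pn-pp)/.025
        print(f"[{np.round(s+0,2).tolist()},{np.round(rv/n+0,2).tolist()},{g}],",end='\n' if i%5==0 else ' '); pp,rr=pn,rn
    print(); return pp,rr
E
python3 - <<'E'
from go import *; import json
off,q=json.load(open('off1.json')); r0=R.from_quat(q); p,r=cur(); print(p,get_obs()['grip_width'])
rp=R.from_euler('z',20.1,degrees=True)*r0*R.from_euler('y',90,degrees=True)
carry(p,r,rp,[.5088,.160,.165],off,14,.6)
E
```

```text
[ 0.48356185 -0.09806572  0.13027087] 0.7342846039787279
[[0.73, -0.01, -0.46],[0.13, 6.36, -1.59],0.6], [[0.78, 0.0, -0.4],[0.13, 6.36, -1.59],0.6], [[0.81, 0.02, -0.33],[0.13, 6.36, -1.59],0.6], [[0.84, 0.03, -0.26],[0.13, 6.36, -1.59],0.6], [[0.86, 0.05, -0.19],[0.13, 6.36, -1.59],0.6],
[[0.87, 0.07, -0.12],[0.13, 6.36, -1.59],0.6], [[0.87, 0.09, -0.05],[0.13, 6.36, -1.59],0.6], [[0.87, 0.1, 0.02],[0.13, 6.36, -1.59],0.6], [[0.85, 0.12, 0.1],[0.13, 6.36, -1.59],0.6], [[0.83, 0.14, 0.16],[0.13, 6.36, -1.59],0.6],
[[0.8, 0.16, 0.23],[0.13, 6.36, -1.59],0.6], [[0.76, 0.17, 0.29],[0.13, 6.36, -1.59],0.6], [[0.71, 0.19, 0.35],[0.13, 6.36, -1.59],0.6], [[0.66, 0.2, 0.4],[0.13, 6.36, -1.59],0.6],
```

Call:
move_arm --moves '[[[0.73,-0.01,-0.46],[0.13,6.36,-1.59],0.6],[[0.78,0,-0.4],[0.13,6.36,-1.59],0.6],[[0.81,0.02,-0.33],[0.13,6.36,-1.59],0.6],[[0.84,0.03,-0.26],[0.13,6.36,-1.59],0.6],[[0.86,0.05,-0.19],[0.13,6.36,-1.59],0.6]]'

```text
clock: 28.75
position: [0.4916, 0.0113, 0.1206]
ee_rot: [0.696, 0.714, -0.072, 0.025]
ft_force: [-0.3, 0.2, -2.3]
grip_width: 0.738
```

Call:
move_arm --moves '[[[0.87,0.07,-0.12],[0.13,6.36,-1.59],0.6],[[0.87,0.09,-0.05],[0.13,6.36,-1.59],0.6],[[0.87,0.1,0.02],[0.13,6.36,-1.59],0.6],[[0.85,0.12,0.1],[0.13,6.36,-1.59],0.6],[[0.83,0.14,0.16],[0.13,6.36,-1.59],0.6]]'

```text
clock: 29.38
position: [0.4969, 0.1195, 0.126]
ee_rot: [0.639, 0.739, 0.116, -0.18]
ft_force: [0.2, -0.4, -1.8]
grip_width: 0.737
```

Call:
move_arm --moves '[[[0.8,0.16,0.23],[0.13,6.36,-1.59],0.6],[[0.76,0.17,0.29],[0.13,6.36,-1.59],0.6],[[0.71,0.19,0.35],[0.13,6.36,-1.59],0.6],[[0.66,0.2,0.4],[0.13,6.36,-1.59],0.6],[[0,0,0],[0,0,0],0.6]]'

```text
clock: 30.0
position: [0.4995, 0.1996, 0.1384]
ee_rot: [0.556, 0.715, 0.259, -0.335]
ft_force: [0.7, -0.7, -2.3]
grip_width: 0.735
```

```bash
cat > st.py <<'E'
from go import *; import json
np.set_printoptions(precision=4,suppress=True)
off,q=json.load(open('off1.json')); off=np.array(off); r0=R.from_quat(q); p,r=cur(); o=get_obs()
rp=R.from_euler('z',20.1,degrees=True)*r0*R.from_euler('y',90,degrees=True)
print(p,'plate',p+r.apply(off),'rot err',(r.inv()*rp).as_rotvec(degrees=True),o['joint_pos'],o['ft_force'],o['grip_width'])
plan(p,r,np.array([.5088,.160,float(sys.argv[1])])-rp.apply(off),rp,.6,n=int(sys.argv[2]))
E
python3 st.py .1 4
```

```text
[0.4995 0.1996 0.1384] plate [0.5086 0.1596 0.1641] rot err [-0.0766 -0.1385 -0.2036] [ 0.7687  0.5853 -0.8904  1.747  -0.4406  1.2171  0.3758] [ 0.6952 -0.6631 -2.2527] 0.7352356194403719
[[-0.49, 0.0, 0.41],[-0.02, -0.03, -0.05],0.6], [[-0.49, 0.0, 0.41],[-0.02, -0.03, -0.05],0.6], [[-0.49, 0.0, 0.41],[-0.02, -0.03, -0.05],0.6], [[-0.49, 0.0, 0.42],[-0.02, -0.03, -0.05],0.6],
```

Call:
move_arm --moves '[[[-0.49,0,0.41],[0,0,0],0.6],[[-0.49,0,0.41],[0,0,0],0.6],[[-0.49,0,0.41],[0,0,0],0.6],[[-0.49,0,0.42],[0,0,0],0.6],[[0,0,0],[0,0,0],0.6]]'

```text
clock: 30.62
position: [0.4997, 0.2003, 0.075]
ee_rot: [0.556, 0.716, 0.259, -0.334]
ft_force: [0.5, 0.5, -1.0]
grip_width: 0.734
```

Call:
move_arm --moves '[[[-0.15,0,0.13],[0,0,0],0.6],[[-0.15,0,0.13],[0,0,0],0.6],[[0,0,0],[0,0,0],0.6]]'

```text
clock: 31.0
position: [0.5003, 0.2003, 0.0662]
ee_rot: [0.556, 0.716, 0.259, -0.333]
ft_force: [-0.4, 0.8, -2.5]
grip_width: 0.737
```

```bash
python3 st.py .073 3
```

```text
[0.5003 0.2003 0.0662] plate [0.5094 0.1603 0.0919] rot err [ 0.0247 -0.0106 -0.0014] [ 0.7299  0.6923 -0.8438  1.7784 -0.3924  1.1074  0.4332] [-0.3643  0.8072 -2.4523] 0.736628280866927
[[-0.19, -0.01, 0.16],[0.01, -0.0, -0.0],0.6], [[-0.19, -0.01, 0.16],[0.01, -0.0, -0.0],0.6], [[-0.19, -0.01, 0.16],[0.01, -0.0, -0.0],0.6],
```

Call:
move_arm --moves '[[[-0.19,0,0.16],[0,0,0],0.6],[[-0.16,0,0.13],[0,0,0],0.6],[[-0.1,0,0.08],[0,0,0],0.6],[[0,0,0],[0,0,0],0.6]]'

```text
clock: 31.5
position: [0.5004, 0.2002, 0.0516]
ee_rot: [0.556, 0.716, 0.259, -0.333]
ft_force: [0.8, -0.5, -0.5]
grip_width: 0.736
```

Call:
move_arm --moves '[[[-0.09,0,0.08],[0,0,0],0.6],[[-0.04,0,0.03],[0,0,0],0.6],[[0,0,0],[0,0,0],0.6]]'

```text
clock: 31.88
position: [0.5004, 0.2002, 0.0475]
ee_rot: [0.556, 0.716, 0.259, -0.333]
ft_force: [0.4, 0.1, -1.1]
grip_width: 0.737
```

Call:
move_arm --moves '[[[-0.04,0,0.03],[0,0,0],0.6],[[-0.02,0,0.02],[0,0,0],0.6],[[0,0,0],[0,0,0],0.6]]'

```text
clock: 32.25
position: [0.5006, 0.2003, 0.046]
ee_rot: [0.556, 0.716, 0.26, -0.333]
ft_force: [-1.0, -2.4, 4.9]
grip_width: 0.735
```

Call:
move_arm --moves '[[[0,0,0],[0,0,0],0.85],[[0,0,0],[0,0,0],1],[[0,0,0],[0,0,0],1],[[0,0,-0.5],[0,0,0],1],[[0,0,-1],[0,0,0],1]]'

```text
clock: 32.88
position: [0.5072, 0.1722, 0.0702]
ee_rot: [0.555, 0.716, 0.259, -0.333]
ft_force: [-0.2, 0.3, 0.0]
grip_width: 1.0
```

Call:
move_arm --moves '[[[0,0,-1],[0,0,0],1],[[0,0,-1],[0,0,0],1],[[0,0,-1],[0,0,0],1],[[0,0,-0.5],[0,0,0],1],[[0,0,0],[0,0,0],1]]'

```text
clock: 33.5
position: [0.5246, 0.1069, 0.1263]
ee_rot: [0.556, 0.716, 0.26, -0.332]
ft_force: [0.3, 0.6, -0.2]
grip_width: 0.999
```

```bash
python3 - <<'E'
from h import *
np.set_printoptions(precision=4,suppress=True)
p,r=cur(); print(p,get_obs()['ft_force'])
ci,im=snap('wrist','w11.png')
G=np.array([.5094,.1603,.080]); r2=tool(104.4,-40); z=r2.apply([0,0,1]); pg=G+.055*z; ph=pg-.1*z; print(pg,ph)
a=plan(p,r,[.50,.155,.235],tool(104.4,5),1); b=plan(*a,[ph[0],ph[1]+.01,ph[2]+.04],r2,1); plan(*b,ph,r2,1)
cs=camera_info('side'); snap('side','s11.png')
c=np.array([.5094,.1603,.072]); a=np.radians(104.4); sx=np.array([np.cos(a),np.sin(a),0]); sy=np.array([np.sin(a),-np.cos(a),0])
P=[c+[0,0,k*.06]+i*.008*sx+j*.032*sy for k in(1,) for i in(1,-1) for j in(1,-1)]
w=cv2.imread('pics/raw_w11.png'); s=cv2.imread('pics/raw_s11.png')
for q in proj(ci,P): cv2.circle(w,tuple(q.astype(int)),2,(0,0,255),1)
for q in proj(cs,P): cv2.circle(s,tuple(q.astype(int)),1,(0,0,255),-1)
x,y=proj(cs,[c])[0].astype(int); s=cv2.resize(s[max(0,y-50):y+50,max(0,x-60):x+60],(480,400))
cv2.imwrite('pics/v11.png',np.hstack([cv2.resize(w,(320,400))[:, :],s]))
E
```

```text
[0.5246 0.1069 0.1263] [ 0.2953  0.6161 -0.2068]
[0.5182 0.1261 0.0379] [0.5022 0.1883 0.1145]
[[0.78, -0.08, -0.2],[0.03, -7.48, -0.01],1], [[0.75, -0.08, -0.3],[0.03, -7.48, -0.01],1], [[0.7, -0.08, -0.39],[0.03, -7.48, -0.01],1], [[0.65, -0.08, -0.48],[0.03, -7.48, -0.01],1], [[0.58, -0.08, -0.56],[0.03, -7.48, -0.01],1],
[[0.5, -0.08, -0.63],[0.03, -7.48, -0.01],1], 
[[0.27, 0.1, 0.67],[-0.0, -9.0, -0.0],1], [[0.38, 0.1, 0.62],[-0.0, -9.0, -0.0],1], [[0.47, 0.1, 0.55],[-0.0, -9.0, -0.0],1], [[0.55, 0.1, 0.47],[-0.0, -9.0, -0.0],1], [[0.62, 0.1, 0.38],[-0.0, -9.0, -0.0],1],

[[0.37, -0.05, 0.74],[0.0, 0.0, 0.0],1], [[0.37, -0.05, 0.74],[0.0, 0.0, 0.0],1],
```

View pics/v11.png

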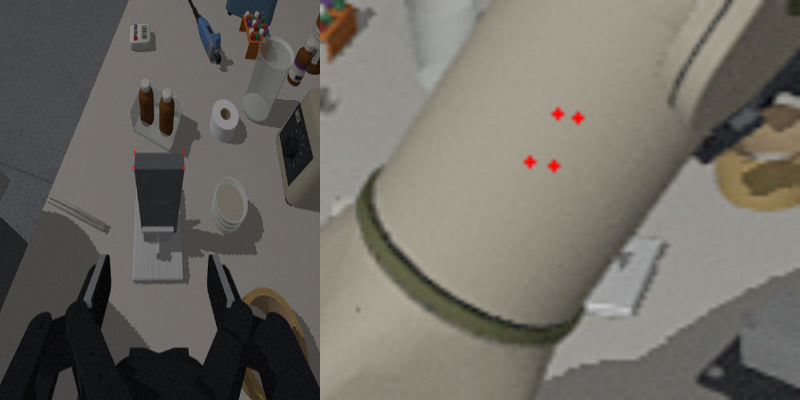

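Call:
move_arm --moves '[[[0.78,-0.08,-0.2],[0,-7.48,0],1],[[0.75,-0.08,-0.3],[0,-7.48,0],1],[[0.7,-0.08,-0.39],[0,-7.48,0],1],[[0.65,-0.08,-0.48],[0,-7.48,0],1],[[0.58,-0.08,-0.56],[0,-7.48,0],1]]'

```text
clock: 34.22
position: [0.5026, 0.1485, 0.2171]
ee_rot: [0.609, 0.786, 0.066, -0.084]
ft_force: [0.3, -0.2, -0.3]
grip_width: 0.999
```

Call:
move_arm --moves '[[[0.5,-0.08,-0.63],[0,-7.48,0],1],[[0.27,0.1,0.67],[0,-9,0],1],[[0.38,0.1,0.62],[0,-9,0],1],[[0.47,0.1,0.55],[0,-9,0],1],[[0.55,0.1,0.47],[0,-9,0],1]]'

```text
clock: 34.85
position: [0.5005, 0.1915, 0.1702]
ee_rot: [0.59, 0.761, -0.164, 0.214]
ft_force: [-0.0, -0.7, -0.8]
grip_width: 1.005
```

Call:
move_arm --moves '[[[0.62,0.1,0.38],[0,-9,0],1],[[0.37,-0.05,0.74],[0,0,0],1],[[0.37,-0.05,0.74],[0,0,0],1],[[0,0,0],[0,0,0],1],[[0,0,0],[0,0,0],1]]'

```text
clock: 35.48
position: [0.5019, 0.1884, 0.1153]
ee_rot: [0.578, 0.741, -0.208, 0.27]
ft_force: [-0.4, -0.5, 0.2]
grip_width: 1.002
```

```bash
python3 - <<'E'
from h import *
np.set_printoptions(precision=4,suppress=True)
p,r=cur(); o=get_obs(); r2=tool(104.4,-40); print(p,o['joint_pos'],o['ft_force'],(r.inv()*r2).as_rotvec(degrees=True))
plan(p,r,[.5182,.1261,.0379],r2,1,n=5)
E
```

```text
[0.5019 0.1884 0.1153] [-0.2396  0.5785 -0.7876  1.6423  0.8621  1.6789 -0.979 ] [-0.3676 -0.5134  0.1996] [ 0.044  -0.088  -0.2682]
[[0.0, 0.0, 0.81],[0.01, -0.02, -0.05],1], [[0.0, 0.0, 0.81],[0.01, -0.02, -0.05],1], [[0.0, 0.0, 0.81],[0.01, -0.02, -0.05],1], [[0.0, 0.0, 0.81],[0.01, -0.02, -0.05],1], [[0.0, 0.0, 0.81],[0.01, -0.02, -0.05],1],
```

Call:
move_arm --moves '[[[0,0,0.81],[0,0,0],1],[[0,0,0.81],[0,0,0],1],[[0,0,0.81],[0,0,0],1],[[0,0,0.81],[0,0,0],1],[[0,0,0.81],[0,0,0],1]]'

```text
clock: 36.1
position: [0.5175, 0.1253, 0.0353]
ee_rot: [0.577, 0.742, -0.209, 0.27]
ft_force: [-0.2, 0.2, 1.2]
grip_width: 1.003
```

Call:
move_arm --moves '[[[0,0,0],[0,0,0],1],[[0,0,0],[0,0,0],0.85],[[0,0,0],[0,0,0],0.7],[[0,0,0],[0,0,0],0.6],[[0,0,0],[0,0,0],0.6]]'

```text
clock: 36.72
position: [0.5177, 0.1273, 0.0373]
ee_rot: [0.577, 0.742, -0.208, 0.271]
ft_force: [-1.0, 2.9, 6.0]
grip_width: 0.741
```

```bash
python3 - <<'E'
from go import *; import json
np.set_printoptions(precision=4,suppress=True)
p,r=cur(); o=get_obs(); C=np.array([.5094,.1603,.072]); off=r.inv().apply(C-p); print(p,off,o['ft_force'],o['grip_width'])
json.dump([off.tolist(),r.as_quat().tolist()],open('off2.json','w'))
a=plan(p,r,p+[0,0,.1],r,.6)
rp=R.from_euler('z',-20.1,degrees=True)*r*R.from_euler('y',90,degrees=True)
b=carry(*a,rp,[.486,-.071,.130],off,14,.6); print(b[0],rp.apply([0,0,1]))
E
```

```text
[0.5177 0.1273 0.0373] [ 0.0039  0.0002 -0.0484] [-1.0353  2.8753  6.0036] 0.741174698776125
[[-0.51, 0.0, -0.61],[0.0, 0.0, 0.0],0.6], [[-0.51, 0.0, -0.61],[0.0, 0.0, 0.0],0.6], [[-0.51, 0.0, -0.61],[0.0, 0.0, 0.0],0.6], [[-0.51, 0.0, -0.61],[0.0, 0.0, 0.0],0.6], [[-0.51, 0.0, -0.61],[0.0, 0.0, 0.0],0.6],

[[-0.19, -0.23, 0.5],[-0.14, 6.35, 1.59],0.6], [[-0.24, -0.22, 0.45],[-0.14, 6.35, 1.59],0.6], [[-0.3, -0.2, 0.39],[-0.14, 6.35, 1.59],0.6], [[-0.34, -0.19, 0.33],[-0.14, 6.35, 1.59],0.6], [[-0.38, -0.17, 0.27],[-0.14, 6.35, 1.59],0.6],
[[-0.41, -0.16, 0.2],[-0.14, 6.35, 1.59],0.6], [[-0.43, -0.14, 0.13],[-0.14, 6.35, 1.59],0.6], [[-0.45, -0.12, 0.06],[-0.14, 6.35, 1.59],0.6], [[-0.45, -0.1, -0.02],[-0.14, 6.35, 1.59],0.6], [[-0.45, -0.09, -0.09],[-0.14, 6.35, 1.59],0.6],
[[-0.43, -0.07, -0.16],[-0.14, 6.35, 1.59],0.6], [[-0.41, -0.05, -0.23],[-0.14, 6.35, 1.59],0.6], [[-0.38, -0.03, -0.3],[-0.14, 6.35, 1.59],0.6], [[-0.35, -0.01, -0.37],[-0.14, 6.35, 1.59],0.6], 
[ 0.4893 -0.0365  0.096 ] [ 0.0783  0.7629 -0.6418]
```

Call:
move_arm --moves '[[[-0.26,0,-0.31],[0,0,0],0.6],[[-0.51,0,-0.61],[0,0,0],0.6],[[-0.51,0,-0.61],[0,0,0],0.6],[[-0.51,0,-0.61],[0,0,0],0.6],[[-0.51,0,-0.61],[0,0,0],0.6]]'

```text
clock: 37.35
position: [0.5173, 0.1264, 0.1278]
ee_rot: [0.577, 0.742, -0.209, 0.271]
ft_force: [1.0, 0.4, -1.2]
grip_width: 0.733
```

Call:
move_arm --moves '[[[-0.25,0,-0.3],[0,0,0],0.6],[[-0.19,-0.23,0.5],[-0.14,6.35,1.59],0.6],[[-0.24,-0.22,0.45],[-0.14,6.35,1.59],0.6],[[-0.3,-0.2,0.39],[-0.14,6.35,1.59],0.6],[[-0.34,-0.19,0.33],[-0.14,6.35,1.59],0.6]]'

```text
clock: 37.98
position: [0.5069, 0.0777, 0.113]
ee_rot: [0.647, 0.751, -0.057, 0.114]
ft_force: [-0.2, -0.5, -2.3]
grip_width: 0.739
```

Call:
move_arm --moves '[[[-0.38,-0.17,0.27],[-0.14,6.35,1.59],0.6],[[-0.41,-0.16,0.2],[-0.14,6.35,1.59],0.6],[[-0.43,-0.14,0.13],[-0.14,6.35,1.59],0.6],[[-0.45,-0.12,0.06],[-0.14,6.35,1.59],0.6],[[-0.45,-0.1,-0.02],[-0.14,6.35,1.59],0.6]]'

```text
clock: 38.6
position: [0.4964, 0.0212, 0.0971]
ee_rot: [0.687, 0.708, 0.135, -0.088]
ft_force: [0.1, 0.3, -2.1]
grip_width: 0.733
```

Call:
move_arm --moves '[[[-0.45,-0.09,-0.09],[-0.14,6.35,1.59],0.6],[[-0.43,-0.07,-0.16],[-0.14,6.35,1.59],0.6],[[-0.41,-0.05,-0.23],[-0.14,6.35,1.59],0.6],[[-0.38,-0.03,-0.3],[-0.14,6.35,1.59],0.6],[[-0.35,-0.01,-0.37],[-0.14,6.35,1.59],0.6]]'

```text
clock: 39.22
position: [0.4883, -0.0383, 0.0949]
ee_rot: [0.672, 0.607, 0.315, -0.283]
ft_force: [-0.1, 0.2, -1.6]
grip_width: 0.738
```

```bash
cat > st2.py <<'E'
from go import *; import json
np.set_printoptions(precision=4,suppress=True)
off,q=json.load(open('off2.json')); off=np.array(off); r0=R.from_quat(q); p,r=cur(); o=get_obs()
rp=R.from_euler('z',-20.1,degrees=True)*r0*R.from_euler('y',90,degrees=True)
print(p,'plate',p+r.apply(off),'rot err',(r.inv()*rp).as_rotvec(degrees=True),o['joint_pos'],o['ft_force'],o['grip_width'])
plan(p,r,np.array([.486,-.071,float(sys.argv[1])])-rp.apply(off),rp,.6,n=int(sys.argv[2]))
E
python3 st2.py .08 3
python3 - <<'E'
from h import *
ci,im=snap('wrist','w12.png')
c=np.array([.486,-.071,0]);x=np.array([.1,.995,0]);y=np.array([-.995,.1,0])
P=[c+[0,0,.138]+a*.06*x+b*.032*y for a,b in((1,1),(1,-1),(-1,-1),(-1,1))]+[c+[0,0,.138]+a*.048*x+.02*y for a in(1,-1)]
Q=[c+[0,0,.057]+a*.048*x+.02*y for a in(1,-1)]
v=cv2.resize(im[:,:,::-1],None,fx=1.5,fy=1.5)
for q in proj(ci,P)*1.5: cv2.circle(v,tuple(q.astype(int)),4,(0,0,255),1)
for q in proj(ci,Q)*1.5: cv2.circle(v,tuple(q.astype(int)),4,(0,255,0),1)
cv2.imwrite('pics/v12.png',v)
E
```

```text
[ 0.4883 -0.0383  0.0949] plate [ 0.4849 -0.0729  0.1289] rot err [ 0.0517 -0.0865 -0.1435] [ 1.1355  0.567  -0.7273  1.8116 -0.4761  1.2514  0.5665] [-0.1269  0.1974 -1.6451] 0.7375575694833433
[[-0.48, 0.01, 0.44],[0.02, -0.03, -0.05],0.6], [[-0.48, 0.01, 0.44],[0.02, -0.03, -0.05],0.6], [[-0.48, 0.01, 0.44],[0.02, -0.03, -0.05],0.6],
```

View pics/v12.png

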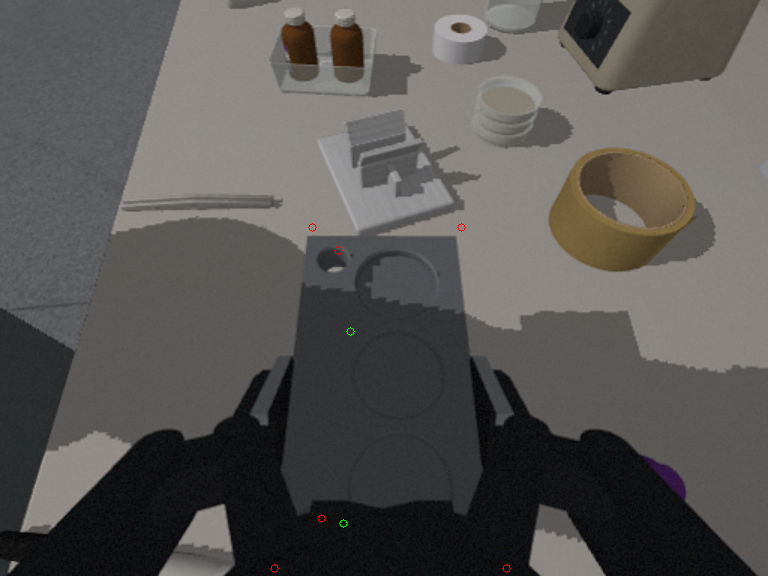

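```bash
cat > pnp.py <<'E'
from go import *; import json
np.set_printoptions(precision=4,suppress=True)
ci=camera_info('wrist')
off,q=json.load(open('off2.json')); off=np.array(off); p,r=cur(); C=p+r.apply(off); print('calc',C)
# plate-local axes: u along world (0.1,.995), w toward robot (-.995,.1), up
u=np.array([.1,.995,0]);w=np.array([-.995,.1,0]);k=np.array([0,0,1])
L=np.array([[60,32,8],[60,-32,8],[48,20,8],[0,-6,8],[37,-6,8]])/1000.
I=np.array([[305,237],[458,237],[334,259],[398.5,375],[398,277]])/1.5
print('pred',proj(ci,[C+a*u+b*w+c*k for a,b,c in L])*1.5)
ok,rv,tv=cv2.solvePnP(L,I,K(ci),np.array(ci['D']),flags=cv2.SOLVEPNP_SQPNP)
ok,rv,tv=cv2.solvePnP(L,I,K(ci),np.array(ci['D']),rv,tv,True,cv2.SOLVEPNP_ITERATIVE)
Rw=R.from_quat(ci['rotation']).as_matrix(); M=Rw@cv2.Rodrigues(rv)[0]; print('pnp centre',Rw@tv.ravel()+ci['origin']); print(M)
print(cv2.projectPoints(L,rv,tv,K(ci),np.array(ci['D']))[0][:,0]*1.5)
B=np.array([u,w,k]).T; print('rot err deg (u,w,k)',R.from_matrix(B.T@M).as_rotvec(degrees=True))
E
python3 pnp.py
```

```text
calc [ 0.4837 -0.077   0.1261]
pred [[309.1436 233.6905]
 [458.6295 232.4658]
 [335.8215 256.4153]
 [403.0155 367.4339]
 [399.6486 278.4419]]
pnp centre [ 0.4817 -0.081   0.1317]
[[ 0.1154 -0.9933 -0.0046]
 [ 0.9924  0.1151  0.0436]
 [-0.0428 -0.0096  0.999 ]]
[[305.6262 236.0747]
 [459.1656 235.7411]
 [332.1832 258.9101]
 [399.0772 372.878 ]
 [397.4232 281.5485]]
rot err deg (u,w,k) [-0.5324  2.4569 -0.8797]
```

```bash
sed -i "s/off=np.array(off); r0/off=np.array([.0039,0,-.0484]); r0/; s/\[.486,-.071,float/[.4871,-.0709,float/" st2.py; python3 st2.py .085 4
```

```text
[ 0.4872 -0.0423  0.0923] plate [ 0.4835 -0.0769  0.1262] rot err [ 0.1951 -0.3766 -0.6218] [ 1.1392  0.5743 -0.721   1.8101 -0.4763  1.2533  0.5685] [-3.9664 -4.7323 -4.7242] 0.736254230019449
[[-0.28, 0.03, 0.31],[0.05, -0.09, -0.16],0.6], [[-0.28, 0.03, 0.31],[0.05, -0.09, -0.16],0.6], [[-0.28, 0.03, 0.31],[0.05, -0.09, -0.16],0.6], [[-0.28, 0.03, 0.31],[0.05, -0.09, -0.16],0.6],
```

Call:
move_arm --moves '[[[0,0,0],[0,0,0],0.6],[[0,0,0],[0,0,0],0.6]]'

```text
clock: 39.52
position: [0.4884, -0.0365, 0.0952]
ee_rot: [0.672, 0.609, 0.314, -0.282]
ft_force: [0.2, -0.1, -2.1]
grip_width: 0.737
```

```bash
python3 st2.py .085 4
```

```text
[ 0.4884 -0.0365  0.0952] plate [ 0.4849 -0.0708  0.1294] rot err [-0.0382  0.1286 -0.0172] [ 1.1328  0.5635 -0.7294  1.8134 -0.4752  1.2491  0.5643] [ 0.1762 -0.0646 -2.1347] 0.7374789393000818
[[-0.34, 0.02, 0.29],[-0.01, 0.03, -0.0],0.6], [[-0.34, 0.02, 0.29],[-0.01, 0.03, -0.0],0.6], [[-0.34, 0.02, 0.29],[-0.01, 0.03, -0.0],0.6], [[-0.34, 0.02, 0.29],[-0.01, 0.03, -0.0],0.6],
```

Call:
move_arm --moves '[[[-0.34,0.02,0.29],[0,0,0],0.6],[[-0.34,0.02,0.29],[0,0,0],0.6],[[-0.34,0.02,0.29],[0,0,0],0.6],[[-0.34,0.02,0.29],[0,0,0],0.6],[[0,0,0],[0,0,0],0.6]]'

```text
clock: 40.15
position: [0.49, -0.0368, 0.0493]
ee_rot: [0.672, 0.608, 0.314, -0.284]
ft_force: [0.7, 0.4, -2.1]
grip_width: 0.736
```

Call:
move_arm --moves '[[[0,0,0],[0,0,0],0.6]]'

```text
clock: 40.28
position: [0.4906, -0.0371, 0.0503]
ee_rot: [0.672, 0.608, 0.314, -0.283]
ft_force: [1.1, -0.8, -1.6]
grip_width: 0.738
```

```bash
python3 st2.py .068 2; cat > pins.py <<'E'
from h import *
ci,im=snap('wrist','w13.png'); print(cur()[0])
E
python3 pins.py
```

```text
[ 0.4906 -0.0371  0.0503] plate [ 0.487  -0.0715  0.0844] rot err [ 0.015   0.0647 -0.1162] [ 1.1098  0.6408 -0.704   1.8218 -0.4467  1.1798  0.5952] [ 1.1009 -0.8416 -1.5654] 0.7377464640499843
[[-0.24, -0.0, 0.22],[0.01, 0.03, -0.06],0.6], [[-0.24, -0.0, 0.22],[0.01, 0.03, -0.06],0.6], 
[ 0.490692   -0.03722198  0.05039059]
```

Call:
move_arm --moves '[[[-0.24,0,0.22],[0,0,0],0.6],[[-0.24,0,0.22],[0,0,0],0.6],[[0,0,0],[0,0,0],0.6]]'

```text
clock: 40.7
position: [0.4901, -0.0362, 0.0332]
ee_rot: [0.672, 0.608, 0.314, -0.283]
ft_force: [1.3, -0.1, -2.1]
grip_width: 0.738
```

Call:
move_arm --moves '[[[-0.06,0,0.05],[0,0,0],0.6],[[-0.06,0,0.05],[0,0,0],0.6],[[0,0,0],[0,0,0],0.6]]'

```text
clock: 41.08
position: [0.4905, -0.0365, 0.0299]
ee_rot: [0.672, 0.608, 0.314, -0.283]
ft_force: [-0.0, 0.0, -0.6]
grip_width: 0.737
```

```bash
python3 st2.py .055 4
```

```text
[ 0.4905 -0.0365  0.0299] plate [ 0.487  -0.0708  0.064 ] rot err [ 0.007   0.0747 -0.124 ] [ 1.1     0.675  -0.6927  1.8258 -0.4346  1.1486  0.6098] [-0.0472  0.0316 -0.5971] 0.7373039350749367
[[-0.07, 0.0, 0.06],[0.0, 0.02, -0.03],0.6], [[-0.07, 0.0, 0.06],[0.0, 0.02, -0.03],0.6], [[-0.07, 0.0, 0.06],[0.0, 0.02, -0.03],0.6], [[-0.07, 0.0, 0.06],[0.0, 0.02, -0.03],0.6],
```

Call:
move_arm --moves '[[[-0.07,0,0.06],[0,0,0],0.6],[[-0.07,0,0.06],[0,0,0],0.6],[[0,0,0],[0,0,0],0.6]]'

```text
clock: 41.45
position: [0.4905, -0.0364, 0.0252]
ee_rot: [0.672, 0.608, 0.314, -0.283]
ft_force: [-0.2, -0.8, -2.2]
grip_width: 0.738
```

Call:
move_arm --moves '[[[-0.07,0,0.06],[0,0,0],0.6],[[-0.04,0,0.03],[0,0,0],0.6],[[0,0,0],[0,0,0],0.6]]'

```text
clock: 41.82
position: [0.4905, -0.0364, 0.0217]
ee_rot: [0.672, 0.608, 0.314, -0.283]
ft_force: [-0.1, 0.5, -1.5]
grip_width: 0.739
```

Call:
move_arm --moves '[[[-0.05,0,0.04],[0,0,0],0.6],[[-0.02,0,0.02],[0,0,0],0.6],[[0,0,0],[0,0,0],0.6]]'

```text
clock: 42.2
position: [0.4907, -0.0364, 0.0209]
ee_rot: [0.672, 0.608, 0.315, -0.283]
ft_force: [-6.1, -3.3, 12.3]
grip_width: 0.739
```

Call:
move_arm --moves '[[[0,0,0],[0,0,0],0.6],[[0,0,0],[0,0,0],0.85],[[0,0,0],[0,0,0],1],[[0,0,0],[0,0,0],1],[[0,0,-0.5],[0,0,0],1]]' --squeeze 25

```text
clock: 42.82
position: [0.4891, -0.0454, 0.0276]
ee_rot: [0.672, 0.608, 0.314, -0.284]
ft_force: [0.6, -0.1, -0.0]
grip_width: 0.998
```

Call:
move_arm --moves '[[[0,0,-1],[0,0,0],1],[[0,0,-1],[0,0,0],1],[[0,0,-1],[0,0,0],1],[[0,0,-0.7],[0,0,0],1],[[0,0,0],[0,0,0],1]]'

```text
clock: 43.45
position: [0.4828, -0.1178, 0.0874]
ee_rot: [0.673, 0.608, 0.314, -0.282]
ft_force: [-0.7, 0.2, -0.5]
grip_width: 1.002
```

```bash
python3 - <<'E'
from h import *
np.set_printoptions(precision=4,suppress=True)
p,r=cur(); print(p,get_obs()['ft_force'])
# to a vertical shut tool above the plate middle
a=plan(p,r,[.487,-.071,.15],tool(84.3),0)
E
```

```text
[ 0.4828 -0.1178  0.0874] [-0.7451  0.2454 -0.4933]
[[0.63, -0.0, -0.03],[0.05, -9.99, -0.02],0], [[0.61, -0.0, -0.14],[0.05, -9.99, -0.02],0], [[0.58, -0.0, -0.25],[0.05, -9.99, -0.02],0], [[0.52, -0.0, -0.34],[0.05, -9.99, -0.02],0], [[0.46, -0.0, -0.43],[0.05, -9.99, -0.02],0],
```

Call:
move_arm --moves '[[[0.63,0,-0.03],[0,-10,0],0],[[0.61,0,-0.14],[0,-10,0],0],[[0.58,0,-0.25],[0,-10,0],0],[[0.52,0,-0.34],[0,-10,0],0],[[0.46,0,-0.43],[0,-10,0],0]]'

```text
clock: 44.08
position: [0.487, -0.0687, 0.1505]
ee_rot: [0.742, 0.671, -0.001, 0.004]
ft_force: [0.1, -0.1, -1.3]
grip_width: -0.003
```

Call:
move_arm --moves '[[[0,0,0],[0,0,0],0],[[0,0,0],[0,0,0],0],[[0,0,0],[0,0,0],0]]'

```text
clock: 44.45
position: [0.4863, -0.0707, 0.1487]
ee_rot: [0.743, 0.67, 0.0, -0.0]
ft_force: [-0.7, -0.5, -0.4]
grip_width: -0.002
```

```bash
python3 - <<'E'
from h import *
np.set_printoptions(precision=4,suppress=True)
p,r=cur(); print(p,get_obs()['grip_width'])
a=plan(p,r,[.4968,-.0347,.06],tool(84.3),0); a=plan(*a,[.4968,-.0347,.026],tool(84.3),0)
ci,im=snap('wrist','w14.png')
c=np.array([.4871,-.0709,.061]);x=np.array([.1,.995,0]);y=np.array([-.995,.1,0])
print(proj(ci,[c+a*.06*x+b*.032*y for a,b in((1,1),(1,-1),(-1,-1),(-1,1))]))
E
```

```text
[ 0.4863 -0.0707  0.1487] -0.001550342510965206
[[0.29, 0.05, 0.71],[0.0, -0.01, -0.04],0], [[0.29, 0.05, 0.71],[0.0, -0.01, -0.04],0], [[0.29, 0.05, 0.71],[0.0, -0.01, -0.04],0], [[0.29, 0.05, 0.71],[0.0, -0.01, -0.04],0], [[0.29, 0.05, 0.71],[0.0, -0.01, -0.04],0],

[[0.0, -0.0, 0.68],[0.0, 0.0, 0.0],0], [[0.0, -0.0, 0.68],[0.0, 0.0, 0.0],0], 
[[222.7809 122.5853]
 [289.6554 122.3885]
 [285.3133 234.2059]
 [227.1823 234.3636]]
```

Call:
move_arm --moves '[[[0.29,0.05,0.71],[0,0,0],0],[[0.29,0.05,0.71],[0,0,0],0],[[0.29,0.05,0.71],[0,0,0],0],[[0.29,0.05,0.71],[0,0,0],0],[[0.29,0.05,0.71],[0,0,0],0]]'

```text
clock: 45.12
position: [0.497, -0.0334, 0.0595]
ee_rot: [0.742, 0.671, 0.001, 0.0]
ft_force: [-0.7, 0.2, -0.6]
grip_width: -0.0
```

Call:
move_arm --moves '[[[0,0,0.68],[0,0,0],0],[[0,0,0.66],[0,0,0],0],[[0,0,0.1],[0,0,0],0],[[0,0,0],[0,0,0],0]]'

```text
clock: 45.62
position: [0.4972, -0.0342, 0.025]
ee_rot: [0.742, 0.67, 0.001, 0.001]
ft_force: [0.3, -0.4, 1.1]
grip_width: 0.004
```

Call:
move_arm --moves '[[[0,0,0.06],[0,0,0],0],[[0,0,0],[0,0,0],0]]'

```text
clock: 45.88
position: [0.4974, -0.0342, 0.0238]
ee_rot: [0.742, 0.67, 0.001, 0.001]
ft_force: [0.6, -0.8, 0.8]
grip_width: 0.002
```

Call:
move_arm --moves '[[[0,0,0.06],[0,0,0],0],[[0,0,0.04],[0,0,0],0],[[0,0,0],[0,0,0],0]]'

```text
clock: 46.25
position: [0.497, -0.0341, 0.0209]
ee_rot: [0.742, 0.671, 0.001, 0.001]
ft_force: [-0.7, -0.2, 0.5]
grip_width: -0.0
```

Call:
move_arm --moves '[[[0,0,0.05],[0,0,0],0],[[0,0,0],[0,0,0],0]]'

```text
clock: 46.5
position: [0.497, -0.0341, 0.0196]
ee_rot: [0.742, 0.67, 0.001, 0.001]
ft_force: [0.1, 0.1, -0.0]
grip_width: -0.0
```

Call:
move_arm --moves '[[[0,0,0.04],[0,0,0],0],[[0,0,0],[0,0,0],0]]'

```text
clock: 46.75
position: [0.4972, -0.0341, 0.019]
ee_rot: [0.742, 0.671, 0.001, 0.001]
ft_force: [-2.4, -0.2, 6.0]
grip_width: -0.003
```

Call:
move_arm --moves '[[[0,0,0.02],[0,0,0],0],[[0,0,0],[0,0,0],0]]'

```text
clock: 47.0
position: [0.4973, -0.0341, 0.019]
ee_rot: [0.742, 0.671, 0.0, 0.001]
ft_force: [-4.8, 0.5, 12.1]
grip_width: 0.003
```

Call:
move_arm --moves '[[[0,0,-0.6],[0,0,0],0],[[-0.99,0,0],[0,0,0],0],[[-0.99,0,0],[0,0,0],0],[[-0.98,0,0],[0,0,0],0],[[0,0,0],[0,0,0],0]]'

```text
clock: 47.62
position: [0.4896, -0.1097, 0.0337]
ee_rot: [0.743, 0.669, 0.001, 0.001]
ft_force: [-0.0, 0.4, -0.9]
grip_width: -0.002
```

Call:
move_arm --moves '[[[0,0,0.3],[0,0,0],0],[[0,0,0.12],[0,0,0],0],[[0,0,0.06],[0,0,0],0],[[0,0,0],[0,0,0],0]]'

```text
clock: 48.12
position: [0.4896, -0.1073, 0.0211]
ee_rot: [0.742, 0.671, 0.001, 0.001]
ft_force: [-0.7, -0.3, -0.7]
grip_width: 0.002
```

Call:
move_arm --moves '[[[0,0,0.04],[0,0,0],0],[[0,0,0],[0,0,0],0]]'

```text
clock: 48.38
position: [0.4897, -0.1077, 0.0202]
ee_rot: [0.742, 0.671, 0.001, 0.001]
ft_force: [-0.1, 0.3, -0.1]
grip_width: 0.001
```

Call:
move_arm --moves '[[[0,0,0.04],[0,0,0],0],[[0,0,0],[0,0,0],0]]'

```text
clock: 48.62
position: [0.4896, -0.1077, 0.0192]
ee_rot: [0.742, 0.671, 0.001, 0.001]
ft_force: [0.6, -0.3, 0.9]
grip_width: -0.005
```

Call:
move_arm --moves '[[[0,0,0.03],[0,0,0],0],[[0,0,0],[0,0,0],0]]'

```text
clock: 48.88
position: [0.4897, -0.1078, 0.019]
ee_rot: [0.742, 0.67, 0.0, 0.001]
ft_force: [-3.4, 0.9, 9.2]
grip_width: 0.002
```

```bash
python3 - <<'E'
from h import *
p,r=cur(); a=plan(p,r,[.488,-.112,.10],tool(84.3),.5); plan(*a,[.475,-.25,.22],tool(75),.8)
E
```

```text
[[-0.04, -0.01, -0.81],[0.03, 0.01, -0.02],0.5], [[-0.04, -0.01, -0.81],[0.03, 0.01, -0.02],0.5], [[-0.04, -0.01, -0.81],[0.03, 0.01, -0.02],0.5], [[-0.04, -0.01, -0.81],[0.03, 0.01, -0.02],0.5], 
[[-0.69, 0.0, -0.6],[0.0, -0.0, 1.16],0.8], [[-0.69, 0.02, -0.6],[0.0, -0.0, 1.16],0.8], [[-0.69, 0.03, -0.6],[0.0, -0.0, 1.16],0.8], [[-0.69, 0.05, -0.6],[0.0, -0.0, 1.16],0.8], [[-0.69, 0.06, -0.6],[0.0, -0.0, 1.16],0.8],
[[-0.69, 0.07, -0.6],[0.0, -0.0, 1.16],0.8], [[-0.69, 0.09, -0.6],[0.0, -0.0, 1.16],0.8], [[-0.69, 0.1, -0.6],[0.0, -0.0, 1.16],0.8],
```

Call:
move_arm --moves '[[[0,0,-0.81],[0,0,0],0],[[0,0,-0.81],[0,0,0],0],[[0,0,-0.81],[0,0,0],0.5],[[0,0,-0.81],[0,0,0],0.8],[[-0.69,0,-0.6],[0,0,1.16],0.8]]'

```text
clock: 49.5
position: [0.4881, -0.1245, 0.1154]
ee_rot: [0.748, 0.663, 0.001, 0.001]
ft_force: [-0.6, -0.1, -0.0]
grip_width: 0.639
```

Call:
move_arm --moves '[[[-0.69,0.02,-0.6],[0,0,1.16],0.8],[[-0.69,0.03,-0.6],[0,0,1.16],0.8],[[-0.69,0.05,-0.6],[0,0,1.16],0.8],[[-0.69,0.06,-0.6],[0,0,1.16],0.8],[[-0.69,0.07,-0.6],[0,0,1.16],0.8]]'

```text
clock: 50.12
position: [0.4792, -0.2122, 0.1904]
ee_rot: [0.782, 0.624, 0.001, 0.001]
ft_force: [0.8, -0.0, -0.1]
grip_width: 0.799
```

Call:
move_arm --moves '[[[-0.69,0.09,-0.6],[0,0,1.16],0.8],[[-0.69,0.1,-0.6],[0,0,1.16],0.8],[[0,0,0],[0,0,0],0.8],[[0,0,0],[0,0,0],0.8],[[0,0,0],[0,0,0],0.8]]'

```text
clock: 50.75
position: [0.476, -0.2446, 0.2189]
ee_rot: [0.793, 0.609, 0.001, 0.0]
ft_force: [-0.2, 0.2, -0.0]
grip_width: 0.796
```

```bash
cat > vials.py <<'E'
from h import *
np.set_printoptions(precision=4,suppress=True)
def vials(f='wv.png'):
    ci,im=snap('wrist',f); h=cv2.cvtColor(im,cv2.COLOR_RGB2HSV); out=[]
    print('tcp',cur()[0])
    m=cv2.inRange(h,(3,130,60),(20,255,255)); n,l,s,c=cv2.connectedComponentsWithStats(m)
    for k in range(1,n):
        if s[k,4]>60: print('amber',c[k],s[k],onz(ci,c[k],.017)[:2])
    m=cv2.inRange(h,(0,0,150),(180,45,255)); m=cv2.morphologyEx(m,cv2.MORPH_OPEN,np.ones((3,3))); n,l,s,c=cv2.connectedComponentsWithStats(m)
    for k in range(1,n):
        if 60<s[k,4]<3000: print('white',c[k],s[k],im[tuple(c[k][::-1].astype(int))],onz(ci,c[k],.046)[:2])
vials()
E
python3 vials.py
```

```text
tcp [ 0.4759 -0.2447  0.219 ]
```

```bash
python3 - <<'E'
from h import *
np.set_printoptions(precision=4,suppress=True)
ci=camera_info('wrist'); im=cv2.imread('pics/raw_wv.png'); h=cv2.cvtColor(im,cv2.COLOR_BGR2HSV)
q=proj(ci,[[.4926,-.2532,.046],[.4926,-.2532,.017],[.4388,-.3703,.046],[.4388,-.3703,.017]]); print(q)
for u,v in q.astype(int): print(h[v-4:v+5:4,u-4:u+5:4].tolist())
m=((h[:,:,1]>110)&(h[:,:,2]>40)&(h[:,:,0]<25)).astype(np.uint8); n,l,s,c=cv2.connectedComponentsWithStats(m)
for k in range(1,n):
    if s[k,4]>40: print('amber',c[k],s[k],onz(ci,c[k],.017)[:2])
E
```

```text
[[268.6847 165.3864]
 [267.6297 160.4537]
 [252.5282 248.9425]
 [252.6011 239.1749]]
[[[6, 19, 136], [8, 15, 133], [176, 14, 131]], [[9, 13, 136], [0, 11, 135], [5, 12, 131]], [[11, 21, 135], [12, 19, 136], [9, 19, 134]]]
[[[5, 24, 64], [18, 16, 82], [0, 13, 80]], [[4, 15, 135], [7, 17, 137], [4, 15, 134]], [[10, 11, 135], [11, 15, 133], [15, 15, 132]]]
[[[10, 20, 76], [15, 13, 76], [0, 10, 75]], [[4, 15, 134], [11, 15, 134], [15, 16, 131]], [[7, 17, 137], [9, 13, 136], [8, 15, 132]]]
[[[14, 243, 62], [14, 207, 58], [15, 255, 53]], [[14, 227, 64], [13, 212, 59], [14, 255, 55]], [[0, 7, 70], [0, 17, 92], [10, 10, 77]]]
amber [422.9898  88.6172] [ 377   34   93  107 2949] [ 0.7129 -0.2127]
amber [265.7414 153.4138] [258 150  18  10  58] [ 0.4925 -0.2426]
amber [252.9517 236.4414] [245 231  17  13 145] [ 0.4406 -0.3657]
```

```bash
cat > vial2.py <<'E'
from h import *
import sys
np.set_printoptions(precision=4,suppress=True)
def caps(guess,f,shot=True,z=.048):
    if shot: snap('wrist',f)
    ci=camera_info('wrist'); im=cv2.imread('pics/raw_'+f); h=cv2.cvtColor(im,cv2.COLOR_BGR2HSV).astype(int)
    for g in guess:
        u,v=proj(ci,[[g[0],g[1],z]])[0].round().astype(int)
        col=np.median(h[v-3:v+4,u-3:u+4].reshape(-1,3),0)
        m=((abs(h[:,:,2]-col[2])<14)&(h[:,:,1]<45)).astype(np.uint8); m[:v-30]=0;m[v+31:]=0;m[:,:u-30]=0;m[:,u+31:]=0
        m=cv2.morphologyEx(m,cv2.MORPH_OPEN,np.ones((3,3),np.uint8)); n,l,s,c=cv2.connectedComponentsWithStats(m)
        k=l[v,u]; print(u,v,col,'floor',h[v,u+28],s[k],c[k],'->',onz(ci,c[k],z-.004)[:2])
if __name__=='__main__': caps([(.4926,-.2532),(.4388,-.3703)],'wv.png',False)
E
python3 vial2.py
```

```text
269 166 [  8.  15. 135.] floor [ 13  16 113] [258 157  21  21 353] [267.9575 167.204 ] -> [ 0.491  -0.2559]
253 250 [  9.  15. 134.] floor [ 16  24 117] [244 246  18  16 247] [252.3603 253.502 ] -> [ 0.4362 -0.379 ]
```

```bash
python3 - <<'E'
from h import *
np.set_printoptions(precision=2,suppress=True)
# w14 was taken at TCP (.4863,-.0707,.1487), yaw from quat (.743,.67)
p=np.array([.4863,-.0707,.1487]); r=R.from_quat([.743,.67,0,0])
cw=camera_info('wrist'); pc,rc=cur()
ci=dict(cw); ci['origin']=p+r.apply(rc.inv().apply(cw['origin']-pc)); ci['rotation']=(r*rc.inv()*R.from_quat(cw['rotation'])).as_quat()
c=np.array([.4871,-.0709,.061]);u=np.array([.1,.995,0]);w=np.array([-.995,.1,0])
N=[c+a*.037*u-.006*w for a in(1,0,-1)]+[c+a*.048*u+.02*w for a in(1,-1)]; print('pred',proj(ci,N))
g=cv2.cvtColor(cv2.imread('pics/raw_w14.png'),cv2.COLOR_BGR2GRAY)
s=4;x0,y0,x1,y1=205,105,310,260
G=cv2.createCLAHE(4,(4,4)).apply(cv2.resize(g[y0:y1,x0:x1],None,fx=s,fy=s,interpolation=cv2.INTER_CUBIC))
C=cv2.HoughCircles(G,cv2.HOUGH_GRADIENT,1,50,param1=60,param2=18,minRadius=45,maxRadius=85)
print(None if C is None else np.c_[C[0][:,:2]/s+[x0,y0],C[0][:,2]/s])
v=cv2.cvtColor(G,cv2.COLOR_GRAY2BGR)
for q in proj(ci,N): cv2.circle(v,tuple(((q-[x0,y0]+.5)*s).astype(int)),5,(0,0,255),1)
for q in proj(ci,[c+a*.06*u+b*.032*w for a,b in((1,1),(1,-1),(-1,-1),(-1,1))]): cv2.circle(v,tuple(((q-[x0,y0]+.5)*s).astype(int)),5,(0,255,0),1)
cv2.imwrite('pics/v14.png',v[:600])
E
```

```text
pred [[262.25 146.03]
 [262.   181.9 ]
 [261.77 214.79]
 [235.55 134.8 ]
 [237.77 224.12]]
[[260.38 147.62  16.7 ]
 [282.88 125.38  20.27]
 [228.62 173.12  19.73]
 [226.62 138.88  19.17]
 [261.62 178.12  19.73]
 [244.38 132.62  19.17]
 [265.38 194.38  21.1 ]
 [227.38 125.38  19.73]
 [268.38 167.12  20.55]
 [280.38 163.38  19.73]
 [268.12 126.62  21.1 ]
 [246.62 193.62  21.1 ]
 [226.62 160.12  19.17]
 [281.38 137.88  19.17]
 [245.12 173.12  20.55]
 [233.88 191.38  21.1 ]
 [273.12 183.62  21.1 ]
 [229.88 208.12  20.  ]
 [239.38 160.88  21.1 ]
 [264.62 219.12  20.27]
 [246.38 211.38  20.27]
 [281.38 208.62  21.1 ]
 [245.38 238.38  20.27]
 [234.38 225.12  19.17]
 [273.38 148.88  19.17]
 [238.62 144.38  20.27]
 [285.88 176.12  21.1 ]
 [258.38 238.88  19.73]
 [271.38 237.62  19.17]
 [286.12 149.88  19.17]
 [256.88 133.62  16.98]
 [248.38 225.88  21.1 ]
 [253.38 162.38  19.73]
 [227.88 236.88  20.27]
 [282.62 193.88  16.15]
 [284.38 237.38  19.73]
 [267.88 206.88  18.35]
 [279.38 224.62  20.55]
 [247.38 110.38  20.27]
 [257.62 118.62  17.5 ]
 [221.88 187.38  16.15]
 [261.12 255.62  21.1 ]
 [238.88 251.12  19.73]
 [222.38 220.12  13.68]
 [238.88 119.62  14.77]
 [295.88 128.88  18.35]
 [299.62 172.88  20.27]
 [292.88 225.38  19.73]
 [298.12 185.88  19.73]
 [277.62 255.38  19.17]
 [216.12 152.38  18.35]
 [220.88 114.12  13.95]
 [306.62 147.38  18.62]
 [211.38 126.38  20.27]
 [289.12 113.38  16.15]
 [293.88 206.38  14.77]
 [269.38 113.38  16.7 ]
 [213.12 196.38  18.62]
 [206.88 167.12  19.73]
 [305.62 161.38  18.35]
 [213.88 138.88  14.5 ]
 [308.62 131.12  17.25]
 [225.12 251.88  18.08]
 [212.62 228.38  15.6 ]
 [232.12 106.12  16.15]
 [209.88 183.62  13.68]
 [293.38 250.38  15.  ]
 [211.62 212.88  12.8 ]
 [304.62 117.12  11.43]
 [305.38 199.88  11.4 ]
 [211.88 248.38  11.38]]
```

```bash
python3 - <<'E'
from h import *
p,r=cur(); a=plan(p,r,[.4925,-.2545,.06],tool(84.3),.7); a=plan(*a,[.4925,-.2545,-.020],tool(84.3),.6)
E
```

```text
[[-0.03, 0.1, 0.91],[0.01, -0.0, -1.33],0.7], [[-0.03, 0.1, 0.91],[0.01, -0.0, -1.33],0.7], [[-0.03, 0.1, 0.91],[0.01, -0.0, -1.33],0.7], [[-0.04, 0.1, 0.91],[0.01, -0.0, -1.33],0.7], [[-0.04, 0.1, 0.91],[0.01, -0.0, -1.33],0.7],
[[-0.04, 0.1, 0.91],[0.01, -0.0, -1.33],0.7], [[-0.04, 0.1, 0.91],[0.01, -0.0, -1.33],0.7], 
[[0.0, -0.0, 0.8],[0.0, 0.0, 0.0],0.6], [[0.0, -0.0, 0.8],[0.0, 0.0, 0.0],0.6], [[0.0, -0.0, 0.8],[0.0, 0.0, 0.0],0.6], [[0.0, -0.0, 0.8],[0.0, 0.0, 0.0],0.6],
```

Call:
move_arm --moves '[[[-0.03,0.1,0.91],[0,0,-1.33],0.7],[[-0.03,0.1,0.91],[0,0,-1.33],0.7],[[-0.03,0.1,0.91],[0,0,-1.33],0.7],[[-0.04,0.1,0.91],[0,0,-1.33],0.7],[[-0.04,0.1,0.91],[0,0,-1.33],0.7]]'

```text
clock: 51.42
position: [0.4875, -0.252, 0.1048]
ee_rot: [0.757, 0.654, 0.001, 0.001]
ft_force: [-0.2, -0.4, 0.7]
grip_width: 0.703
```

Call:
move_arm --moves '[[[-0.04,0.1,0.91],[0,0,-1.33],0.7],[[-0.04,0.1,0.91],[0,0,-1.33],0.7],[[0,0,0],[0,0,0],0.7],[[0,0,0],[0,0,0],0.7],[[0,0,0],[0,0,0],0.7]]'

```text
clock: 52.05
position: [0.4929, -0.2553, 0.0613]
ee_rot: [0.742, 0.671, 0.001, 0.001]
ft_force: [-0.5, -0.3, -0.4]
grip_width: 0.702
```

```bash
python3 - <<'E'
from vial2 import *
print(cur()[0]); caps([(.4915,-.2555)],'wa.png')
ci=camera_info('wrist'); im=cv2.imread('pics/raw_wa.png'); h=cv2.cvtColor(im,cv2.COLOR_BGR2HSV)
m=((h[:,:,1]>110)&(h[:,:,2]>40)&(h[:,:,0]<25)).astype(np.uint8); n,l,s,c=cv2.connectedComponentsWithStats(m)
for k in range(1,n):
    if s[k,4]>60: print('amber',c[k],s[k],onz(ci,c[k],.017)[:2])
E
```

```text
[ 0.4929 -0.2553  0.0613]
254 212 [  9.  14. 126.] floor [ 17  21 109] [ 236  194   37   34 1001] [253.7243 210.4545] -> [ 0.491  -0.2563]
amber [482.5269 160.3349] [ 439  108   73   90 2828] [ 0.6856 -0.242 ]
amber [253.6728 183.7206] [239 177  31  18 272] [ 0.4924 -0.243 ]
amber [214.6004 303.6625] [199 291  29  29 563] [ 0.44   -0.3665]
```

```bash
python3 - <<'E'
from h import *
ci=camera_info('wrist'); print(onz(ci,(254.5,227.5),.048)+[0,.0155,0], onz(ci,(254.5,210),.048))
h=cv2.cvtColor(cv2.imread('pics/raw_wa.png'),cv2.COLOR_BGR2HSV); print(h[170:240:3,254].tolist())
E
```

```text
[ 0.49033184 -0.25363618  0.048     ] [ 0.49182615 -0.25422843  0.048     ]
[[15, 23, 110], [13, 16, 109], [12, 63, 69], [11, 181, 55], [13, 195, 55], [14, 237, 56], [0, 16, 64], [8, 13, 79], [7, 19, 124], [4, 14, 128], [0, 14, 125], [11, 16, 125], [4, 14, 128], [10, 12, 125], [9, 14, 126], [12, 20, 128], [9, 14, 125], [13, 14, 129], [0, 10, 127], [7, 20, 117], [10, 21, 108], [11, 19, 109], [6, 12, 105], [20, 21, 109]]
```

Call:
move_arm --moves '[[[0.08,0,0.85],[0,0,0],0.65],[[0,0,0.85],[0,0,0],0.6],[[0,0,0.85],[0,0,0],0.6],[[0,0,0.7],[0,0,0],0.6],[[0,0,0],[0,0,0],0.6]]'

```text
clock: 52.72
position: [0.4919, -0.2528, -0.0219]
ee_rot: [0.742, 0.671, 0.0, -0.0]
ft_force: [0.3, -0.3, 0.7]
grip_width: 0.596
```

Call:
move_arm --moves '[[[0,0,0],[0,0,0],0.5],[[0,0,0],[0,0,0],0.4],[[0,0,0],[0,0,0],0.25],[[0,0,0],[0,0,0],0.25]]' --squeeze 25

```text
clock: 53.22
position: [0.4933, -0.2534, -0.0203]
ee_rot: [0.742, 0.671, 0.001, 0.001]
ft_force: [-0.8, -0.3, 6.7]
grip_width: 0.341
```

Call:
move_arm --moves '[[[0,0,-0.4],[0,0,0],0.25],[[0,0,-1],[0,0,0],0.25],[[0,0,-1],[0,0,0],0.25],[[0,0,-1],[0,0,0],0.25],[[0,0,-1],[0,0,0],0.25]]'

```text
clock: 53.85
position: [0.4922, -0.253, 0.0901]
ee_rot: [0.742, 0.671, 0.001, 0.001]
ft_force: [-0.3, 0.4, -1.3]
grip_width: 0.34
```

Call:
move_arm --moves '[[[0,0,0],[0,0,0],0.25],[[0,0,0],[0,0,0],0.25],[[0,0,0],[0,0,0],0.25]]'

```text
clock: 54.22
position: [0.4917, -0.2529, 0.0879]
ee_rot: [0.742, 0.671, 0.0, -0.0]
ft_force: [0.5, 0.1, -0.2]
grip_width: 0.341
```

```bash
python3 - <<'E'
from h import *
p,r=cur(); o=get_obs(); print(p,o['ft_force'],o['grip_width'])
snap('wrist','wb.png'); ci=camera_info('wrist'); h=cv2.cvtColor(cv2.imread('pics/raw_wb.png'),cv2.COLOR_BGR2HSV)
print(proj(ci,[p+[0,0,d] for d in (.04,.05,.06,.07,.08)]))
u=int(proj(ci,[p+[0,0,.06]])[0,0]); print(u,[(v,*h[v,u].tolist()) for v in range(170,300,3)])
print([(x,*h[250,x].tolist()) for x in range(u-45,u+46,5)])
E
```

```text
[ 0.49171862 -0.25285185  0.087896  ] [ 0.49062492  0.05950503 -0.22008321] 0.34060976696659784
[[256.31979475 247.59431076]
 [256.47439465 257.15312303]
 [256.64972885 267.99314821]
 [256.85027508 280.39089646]
 [257.08190283 294.70876262]]
256 [(170, 17, 20, 113), (173, 9, 16, 111), (176, 15, 23, 113), (179, 15, 18, 113), (182, 9, 23, 112), (185, 9, 16, 113), (188, 20, 22, 106), (191, 10, 14, 110), (194, 13, 16, 110), (197, 15, 14, 109), (200, 15, 18, 111), (203, 15, 19, 110), (206, 9, 17, 108), (209, 19, 18, 113), (212, 11, 18, 112), (215, 11, 58, 70), (218, 11, 193, 49), (221, 13, 217, 53), (224, 12, 209, 56), (227, 14, 255, 54), (230, 14, 220, 58), (233, 12, 182, 59), (236, 11, 190, 59), (239, 12, 206, 57), (242, 15, 15, 67), (245, 8, 15, 69), (248, 158, 15, 69), (251, 13, 22, 83), (254, 5, 21, 73), (257, 0, 12, 84), (260, 7, 28, 82), (263, 5, 18, 85), (266, 11, 25, 83), (269, 15, 12, 82), (272, 13, 22, 83), (275, 0, 16, 81), (278, 8, 12, 82), (281, 10, 19, 82), (284, 12, 16, 81), (287, 0, 6, 80), (290, 10, 10, 80), (293, 7, 18, 130), (296, 0, 14, 130), (299, 4, 14, 130)]
[(211, 90, 55, 14), (216, 113, 20, 50), (221, 105, 21, 48), (226, 150, 51, 5), (231, 14, 229, 77), (236, 20, 11, 68), (241, 10, 11, 69), (246, 0, 15, 70), (251, 20, 11, 70), (256, 4, 22, 80), (261, 8, 14, 71), (266, 15, 22, 71), (271, 10, 11, 67), (276, 168, 19, 68), (281, 53, 157, 13), (286, 150, 32, 32), (291, 105, 21, 49), (296, 110, 17, 44), (301, 86, 137, 13)]
```

```bash
python3 - <<'E'
from h import *
p,r=cur(); ci=camera_info('wrist'); q=onz(ci,(255.5,214.5),p[2]+.0205); u=np.array([.1,.995,0]); print(q-p, (q-p)@u-.0145)
c=np.array([.4871,-.0709,0]); w=np.array([-.995,.1,0])
for a in(.037,0,-.037): print(c+a*u-.006*w)
N=c-.006*w-.037*u  # middle of nest nearest
a=plan(p,r,[.50,-.11,.125],tool(84.3),.25)
E
```

```text
[0.00071305 0.01245947 0.0205    ] -0.0020315200132187145
[ 0.49677  -0.034685  0.      ]
[ 0.49307 -0.0715   0.     ]
[ 0.48937  -0.108315  0.      ]
[[0.82, -0.04, -0.21],[0.0, -0.01, -0.01],0.25], [[0.82, -0.04, -0.21],[0.0, -0.01, -0.01],0.25], [[0.82, -0.04, -0.21],[0.0, -0.01, -0.01],0.25], [[0.82, -0.04, -0.21],[0.0, -0.01, -0.01],0.25], [[0.82, -0.04, -0.21],[0.0, -0.01, -0.01],0.25],
[[0.82, -0.04, -0.21],[0.0, -0.01, -0.01],0.25], [[0.82, -0.03, -0.21],[0.0, -0.01, -0.01],0.25],
```

```bash
python3 - <<'E'
from h import *
p,r=cur(); a=plan(p,r,[.4968,-.0347,.075],tool(84.3),.25); plan(*a,[.4968,-.0347,.048],tool(84.3),.25)
E
```

```text
[[0.87, -0.07, 0.05],[0.0, -0.0, -0.01],0.25], [[0.87, -0.07, 0.05],[0.0, -0.0, -0.01],0.25], [[0.87, -0.07, 0.05],[0.0, -0.0, -0.01],0.25], [[0.87, -0.07, 0.05],[0.0, -0.0, -0.01],0.25], [[0.87, -0.07, 0.05],[0.0, -0.0, -0.01],0.25],
[[0.87, -0.07, 0.05],[0.0, -0.0, -0.01],0.25], [[0.87, -0.07, 0.05],[0.0, -0.0, -0.01],0.25], [[0.87, -0.07, 0.05],[0.0, -0.0, -0.01],0.25], [[0.87, -0.07, 0.05],[0.0, -0.0, -0.01],0.25], [[0.87, -0.07, 0.05],[0.0, -0.0, -0.01],0.25],

[[0.0, -0.0, 0.54],[0.0, 0.0, 0.0],0.25], [[0.0, -0.0, 0.54],[0.0, 0.0, 0.0],0.25],
```

Call:
move_arm --moves '[[[0.87,-0.07,0.05],[0,0,0],0.25],[[0.87,-0.07,0.05],[0,0,0],0.25],[[0.87,-0.07,0.05],[0,0,0],0.25],[[0.87,-0.07,0.05],[0,0,0],0.25],[[0.87,-0.07,0.05],[0,0,0],0.25]]'

```text
clock: 54.9
position: [0.4946, -0.1419, 0.0827]
ee_rot: [0.741, 0.671, 0.001, 0.001]
ft_force: [-0.0, 0.3, -0.9]
grip_width: 0.342
```

Call:
move_arm --moves '[[[0.87,-0.07,0.05],[0,0,0],0.25],[[0.87,-0.07,0.05],[0,0,0],0.25],[[0.87,-0.07,0.05],[0,0,0],0.25],[[0.87,-0.07,0.05],[0,0,0],0.25],[[0.87,-0.07,0.05],[0,0,0],0.25]]'

```text
clock: 55.52
position: [0.4965, -0.0329, 0.0764]
ee_rot: [0.741, 0.671, 0.001, 0.001]
ft_force: [-0.1, 0.7, -1.8]
grip_width: 0.345
```

Call:
move_arm --moves '[[[0,0,0.54],[0,0,0],0.25],[[0,0,0.5],[0,0,0],0.25],[[0,0,0],[0,0,0],0.25],[[0,0,0],[0,0,0],0.25]]'

```text
clock: 56.02
position: [0.4969, -0.0354, 0.0504]
ee_rot: [0.742, 0.67, 0.001, 0.001]
ft_force: [-0.1, -0.9, -0.8]
grip_width: 0.341
```

```bash
python3 - <<'E'
from h import *
p,r=cur(); o=get_obs(); print(p,o['ft_force'],o['grip_width']); plan(p,r,[.4968,-.0344,.043],tool(84.3),.25)
E
```

```text
[ 0.49690342 -0.03542424  0.05038441] [-0.12389435 -0.92828938 -0.83036626] 0.3411119398710586
[[0.04, -0.01, 0.3],[0.09, -0.0, -0.1],0.25],
```

Down to just above the plate top, then in small steps.

Call:
move_arm --moves '[[[0.03,0,0.3],[0,0,0],0.25],[[0,0,0],[0,0,0],0.25],[[0,0,0.08],[0,0,0],0.25],[[0,0,0],[0,0,0],0.25]]'

```text
clock: 56.52
position: [0.497, -0.0342, 0.0409]
ee_rot: [0.742, 0.671, 0.001, 0.001]
ft_force: [-0.3, -0.3, -0.9]
grip_width: 0.344
```

Call:
move_arm --moves '[[[0,0,0.04],[0,0,0],0.25],[[0,0,0],[0,0,0],0.25]]'

```text
clock: 56.78
position: [0.497, -0.0343, 0.0399]
ee_rot: [0.742, 0.671, 0.001, 0.001]
ft_force: [-0.6, -0.2, -0.4]
grip_width: 0.344
```

Call:
move_arm --moves '[[[0,0,0.05],[0,0,0],0.25],[[0,0,0],[0,0,0],0.25]]'

```text
clock: 57.02
position: [0.4969, -0.0342, 0.0386]
ee_rot: [0.742, 0.671, 0.001, 0.001]
ft_force: [0.1, -0.5, -0.5]
grip_width: 0.339
```

Call:
move_arm --moves '[[[0,0,0.04],[0,0,0],0.25],[[0,0,0],[0,0,0],0.25]]'

```text
clock: 57.28
position: [0.497, -0.0342, 0.0376]
ee_rot: [0.742, 0.671, 0.001, 0.001]
ft_force: [-1.0, -0.2, -1.0]
grip_width: 0.34
```

Call:
move_arm --moves '[[[0,0,0.05],[0,0,0],0.25],[[0,0,0],[0,0,0],0.25]]'

```text
clock: 57.52
position: [0.4969, -0.0342, 0.0363]
ee_rot: [0.742, 0.671, 0.001, 0.001]
ft_force: [-0.0, -0.4, -1.1]
grip_width: 0.341
```

Call:
move_arm --moves '[[[0,0,0.04],[0,0,0],0.25],[[0,0,0],[0,0,0],0.25]]'

```text
clock: 57.78
position: [0.4972, -0.0342, 0.0357]
ee_rot: [0.742, 0.671, 0.001, 0.001]
ft_force: [-0.8, -0.1, 2.5]
grip_width: 0.341
```

Call:
move_arm --moves '[[[0,0,0],[0,0,0],0.42],[[0,0,0],[0,0,0],0.6],[[0,0,0],[0,0,0],0.6],[[0,0,-0.6],[0,0,0],0.6],[[0,0,-1],[0,0,0],0.6]]'

```text
clock: 58.4
position: [0.4965, -0.034, 0.0762]
ee_rot: [0.742, 0.671, 0.0, 0.0]
ft_force: [0.7, -0.6, 0.3]
grip_width: 0.601
```

Call:
move_arm --moves '[[[0,0,-0.8],[0,0,0],0],[[0,0,0],[0,0,0],0],[[0,0,0],[0,0,0],0],[[0,0,0],[0,0,0],0]]'

```text
clock: 58.9
position: [0.4964, -0.0342, 0.0948]
ee_rot: [0.742, 0.671, 0.0, 0.0]
ft_force: [0.4, -0.9, 0.1]
grip_width: 0.002
```

```bash
python3 - <<'E'
from h import *
p,r=cur(); o=get_obs(); print(p,o['ft_force'],o['grip_width']); plan(p,r,[.4968,-.0345,.070],tool(84.3),0)
snap('wrist','wc.png'); ci=camera_info('wrist'); h=cv2.cvtColor(cv2.imread('pics/raw_wc.png'),cv2.COLOR_BGR2HSV)
u,v=proj(ci,[[.4968,-.0347,.104]])[0].astype(int); print(u,v,[(y,*h[y,u].tolist()) for y in range(v-45,v+40,4)])
E
```

```text
[ 0.49636775 -0.03419562  0.09475199] [ 0.41175653 -0.92520724  0.06066079] 0.0018600712403051241
[[-0.01, 0.01, 0.5],[0.02, -0.0, -0.03],0], [[-0.01, 0.01, 0.5],[0.02, -0.0, -0.03],0], 
256 224 [(179, 120, 18, 57), (183, 96, 22, 59), (187, 12, 183, 64), (191, 13, 211, 76), (195, 14, 203, 79), (199, 9, 44, 92), (203, 8, 11, 95), (207, 8, 9, 112), (211, 0, 9, 114), (215, 5, 14, 113), (219, 0, 9, 112), (223, 11, 17, 117), (227, 6, 11, 112), (231, 9, 15, 118), (235, 132, 91, 14), (239, 75, 73, 14), (243, 108, 85, 15), (247, 95, 96, 16), (251, 167, 119, 15), (255, 170, 45, 17), (259, 140, 45, 17), (263, 60, 12, 21)]
```

Call:
move_arm --moves '[[[0,0.01,0.5],[0,0,0],0],[[0,0.01,0.5],[0,0,0],0],[[0,0,0.06],[0,0,0],0],[[0,0,0.06],[0,0,0],0],[[0,0,0],[0,0,0],0]]'

```text
clock: 59.58
position: [0.4976, -0.0342, 0.0676]
ee_rot: [0.742, 0.671, 0.001, 0.001]
ft_force: [-0.1, -0.4, -0.0]
grip_width: -0.0
```

Call:
move_arm --moves '[[[0,0,0.06],[0,0,0],0],[[0,0,0.04],[0,0,0],0],[[0,0,0],[0,0,0],0]]'

```text
clock: 59.95
position: [0.4979, -0.0343, 0.0655]
ee_rot: [0.742, 0.671, 0.001, 0.001]
ft_force: [-0.9, -0.0, 4.4]
grip_width: 0.0
```

Call:
move_arm --moves '[[[0,0,0.05],[0,0,0],0],[[0,0,0.05],[0,0,0],0],[[0,0,0],[0,0,0],0]]'

```text
clock: 60.32
position: [0.4978, -0.0343, 0.0628]
ee_rot: [0.742, 0.671, 0.001, 0.001]
ft_force: [-0.8, 1.1, 3.8]
grip_width: 0.002
```

Call:
move_arm --moves '[[[0,0,0.04],[0,0,0],0],[[0,0,0],[0,0,0],0]]'

```text
clock: 60.58
position: [0.4979, -0.0343, 0.062]
ee_rot: [0.742, 0.671, 0.001, 0.001]
ft_force: [-0.6, -0.0, 6.3]
grip_width: 0.002
```

Call:
move_arm --moves '[[[0,0,0.03],[0,0,0],0],[[0,0,0],[0,0,0],0]]'

```text
clock: 60.82
position: [0.4982, -0.0343, 0.0619]
ee_rot: [0.742, 0.671, 0.001, 0.001]
ft_force: [-4.3, 0.3, 13.8]
grip_width: -0.003
```

Call:
move_arm --moves '[[[0,0,0.03],[0,0,0],0],[[0,0,0],[0,0,0],0]]'

```text
clock: 61.08
position: [0.4987, -0.0342, 0.0619]
ee_rot: [0.742, 0.671, 0.001, 0.002]
ft_force: [-6.0, 0.1, 21.6]
grip_width: 0.002
```

```bash
python3 - <<'E'
from h import *
p,r=cur(); a=plan(p,r,[.4968,-.0345,.11],tool(84.3),0); plan(*a,[.442,-.345,.13],tool(84.3),.7)
E
```

```text
[[-0.01, -0.02, -0.64],[0.08, 0.01, -0.02],0], [[-0.01, -0.02, -0.64],[0.08, 0.01, -0.02],0], [[-0.01, -0.02, -0.64],[0.08, 0.01, -0.02],0], 
[[-0.9, -0.07, -0.06],[0.0, 0.0, 0.0],0.7], [[-0.9, -0.07, -0.06],[0.0, 0.0, 0.0],0.7], [[-0.9, -0.07, -0.06],[0.0, 0.0, 0.0],0.7], [[-0.9, -0.07, -0.06],[0.0, 0.0, 0.0],0.7], [[-0.9, -0.07, -0.06],[0.0, 0.0, 0.0],0.7],
[[-0.9, -0.07, -0.06],[0.0, 0.0, 0.0],0.7], [[-0.9, -0.07, -0.06],[0.0, 0.0, 0.0],0.7], [[-0.9, -0.07, -0.06],[0.0, 0.0, 0.0],0.7], [[-0.9, -0.07, -0.06],[0.0, 0.0, 0.0],0.7], [[-0.9, -0.07, -0.06],[0.0, 0.0, 0.0],0.7],
[[-0.9, -0.07, -0.06],[0.0, 0.0, 0.0],0.7], [[-0.9, -0.07, -0.06],[0.0, 0.0, 0.0],0.7], [[-0.9, -0.07, -0.06],[0.0, 0.0, 0.0],0.7], [[-0.9, -0.07, -0.06],[0.0, 0.0, 0.0],0.7],
```

Call:
move_arm --moves '[[[0,-0.02,-0.64],[0,0,0],0],[[0,-0.02,-0.64],[0,0,0],0],[[0,-0.02,-0.64],[0,0,0],0],[[-0.9,-0.07,-0.06],[0,0,0],0],[[-0.9,-0.07,-0.06],[0,0,0],0.3]]'

```text
clock: 61.7
position: [0.488, -0.0791, 0.1119]
ee_rot: [0.742, 0.671, 0.001, 0.001]
ft_force: [-0.1, -0.6, -0.4]
grip_width: 0.199
```

Call:
move_arm --moves '[[[-0.9,-0.07,-0.06],[0,0,0],0.7],[[-0.9,-0.07,-0.06],[0,0,0],0.7],[[-0.9,-0.07,-0.06],[0,0,0],0.7],[[-0.9,-0.07,-0.06],[0,0,0],0.7],[[-0.9,-0.07,-0.06],[0,0,0],0.7]]'

```text
clock: 62.32
position: [0.4678, -0.1904, 0.1192]
ee_rot: [0.742, 0.671, 0.001, 0.001]
ft_force: [-0.3, -0.7, 0.3]
grip_width: 0.7
```

Call:
move_arm --moves '[[[-0.9,-0.07,-0.06],[0,0,0],0.7],[[-0.9,-0.07,-0.06],[0,0,0],0.7],[[-0.9,-0.07,-0.06],[0,0,0],0.7],[[-0.9,-0.07,-0.06],[0,0,0],0.7],[[-0.9,-0.07,-0.06],[0,0,0],0.7]]'

```text
clock: 62.95
position: [0.4478, -0.3016, 0.1266]
ee_rot: [0.742, 0.671, 0.001, 0.001]
ft_force: [0.3, -0.1, 0.3]
grip_width: 0.699
```

Call:
move_arm --moves '[[[-0.9,-0.07,-0.06],[0,0,0],0.7],[[-0.9,-0.07,-0.06],[0,0,0],0.7],[[0,0,0],[0,0,0],0.7],[[0,0,0],[0,0,0],0.7],[[0,0,0],[0,0,0],0.7]]'

```text
clock: 63.58
position: [0.4403, -0.3441, 0.1289]
ee_rot: [0.741, 0.671, 0.001, 0.001]
ft_force: [0.1, -0.8, -0.5]
grip_width: 0.7
```

```bash
cat > find.py <<'E'
from h import *
np.set_printoptions(precision=4,suppress=True)
f=sys.argv[1] if (sys:=__import__('sys')) else 0
snap('wrist',f); ci=camera_info('wrist'); print(cur()[0]); h=cv2.cvtColor(cv2.imread('pics/raw_'+f),cv2.COLOR_BGR2HSV).astype(int)
m=((h[:,:,1]>110)&(h[:,:,2]>40)&(h[:,:,0]<25)).astype(np.uint8); n,l,s,c=cv2.connectedComponentsWithStats(m)
for k in range(1,n):
    if s[k,4]>60: print('amber',c[k],s[k],onz(ci,c[k],.017)[:2]); x,y,w,hh=s[k,:4]
    else: continue
    u=x+w//2; print([(v,h[v,u,1],h[v,u,2]) for v in range(y-6,min(y+hh+50,383),3)])
E
python3 find.py wd.png
```

```text
[ 0.4402 -0.3442  0.129 ]
amber [491.4942  49.7534] [ 461    9   51   70 1910] [ 0.6784 -0.2419]
[(3, np.int64(20), np.int64(103)), (6, np.int64(17), np.int64(104)), (9, np.int64(17), np.int64(103)), (12, np.int64(19), np.int64(105)), (15, np.int64(12), np.int64(106)), (18, np.int64(0), np.int64(20)), (21, np.int64(13), np.int64(20)), (24, np.int64(36), np.int64(21)), (27, np.int64(38), np.int64(20)), (30, np.int64(40), np.int64(19)), (33, np.int64(216), np.int64(59)), (36, np.int64(217), np.int64(67)), (39, np.int64(196), np.int64(74)), (42, np.int64(179), np.int64(77)), (45, np.int64(187), np.int64(101)), (48, np.int64(183), np.int64(102)), (51, np.int64(186), np.int64(100)), (54, np.int64(180), np.int64(99)), (57, np.int64(183), np.int64(102)), (60, np.int64(202), np.int64(96)), (63, np.int64(199), np.int64(95)), (66, np.int64(187), np.int64(97)), (69, np.int64(180), np.int64(95)), (72, np.int64(174), np.int64(95)), (75, np.int64(219), np.int64(86)), (78, np.int64(114), np.int64(85)), (81, np.int64(17), np.int64(103)), (84, np.int64(19), np.int64(106)), (87, np.int64(23), np.int64
[... 688 characters left out ...]
(221), np.int64(53)), (197, np.int64(13), np.int64(79)), (200, np.int64(7), np.int64(69)), (203, np.int64(14), np.int64(126)), (206, np.int64(8), np.int64(125)), (209, np.int64(18), np.int64(129)), (212, np.int64(14), np.int64(128)), (215, np.int64(18), np.int64(128)), (218, np.int64(14), np.int64(127)), (221, np.int64(14), np.int64(127)), (224, np.int64(16), np.int64(129)), (227, np.int64(12), np.int64(106)), (230, np.int64(16), np.int64(110)), (233, np.int64(16), np.int64(110)), (236, np.int64(17), np.int64(106)), (239, np.int64(14), np.int64(109)), (242, np.int64(9), np.int64(109)), (245, np.int64(18), np.int64(112)), (248, np.int64(17), np.int64(108)), (251, np.int64(19), np.int64(109))]
```

```bash
python3 - <<'E'
from vial2 import *
ci=camera_info('wrist'); t=onz(ci,(256,213.7),.048)+[.0015,.0015,0]; print(t); t[2]=0
p,r=cur(); a=plan(p,r,t+[0,0,.05],tool(84.3),.65); plan(*a,t+[0,0,-.0205],tool(84.3),.6)
E
```

```text
[ 0.4393 -0.3752  0.048 ]
[[-0.31, 0.02, 0.79],[0.03, -0.0, 0.01],0.65], [[-0.31, 0.02, 0.79],[0.03, -0.0, 0.01],0.65], [[-0.31, 0.02, 0.79],[0.03, -0.0, 0.01],0.65], [[-0.31, 0.02, 0.79],[0.03, -0.0, 0.01],0.65], 
[[0.0, -0.0, 0.94],[0.0, 0.0, 0.0],0.6], [[0.0, -0.0, 0.94],[0.0, 0.0, 0.0],0.6], [[0.0, -0.0, 0.94],[0.0, 0.0, 0.0],0.6],
```

Call:
move_arm --moves '[[[-0.31,0.02,0.79],[0,0,0],0.65],[[-0.31,0.02,0.79],[0,0,0],0.65],[[-0.31,0.02,0.79],[0,0,0],0.65],[[-0.31,0.02,0.6],[0,0,0],0.65],[[0,0,0],[0,0,0],0.65]]'

```text
clock: 64.25
position: [0.4379, -0.3762, 0.053]
ee_rot: [0.742, 0.67, 0.001, -0.001]
ft_force: [-0.5, 1.1, 0.4]
grip_width: 0.65
```

Call:
move_arm --moves '[[[0,0,0],[0,0,0],0.65],[[0,0,0],[0,0,0],0.65]]'

```text
clock: 64.5
position: [0.4395, -0.3761, 0.0555]
ee_rot: [0.742, 0.671, 0.001, 0.001]
ft_force: [-0.5, 0.2, 0.1]
grip_width: 0.65
```

```bash
python3 - <<'E'
from vial2 import *
print(cur()[0]); caps([(.4378,-.3767)],'we.png',True,.048)
ci=camera_info('wrist'); h=cv2.cvtColor(cv2.imread('pics/raw_we.png'),cv2.COLOR_BGR2HSV).astype(int)
u,v=proj(ci,[[.4378,-.3767,.048]])[0].round().astype(int); col=[(y,h[y,u,2]) for y in range(v-28,v+28,2)]; print(u,col)
E
```

```text
[ 0.4395 -0.3761  0.0555]
254 215 [  9.  16. 126.] floor [ 19  19 106] [ 234  197   38   35 1044] [252.3151 214.341 ] -> [ 0.4365 -0.3777]
254 [(187, np.int64(52)), (189, np.int64(55)), (191, np.int64(68)), (193, np.int64(66)), (195, np.int64(88)), (197, np.int64(114)), (199, np.int64(126)), (201, np.int64(124)), (203, np.int64(124)), (205, np.int64(124)), (207, np.int64(122)), (209, np.int64(125)), (211, np.int64(125)), (213, np.int64(126)), (215, np.int64(126)), (217, np.int64(127)), (219, np.int64(123)), (221, np.int64(123)), (223, np.int64(127)), (225, np.int64(125)), (227, np.int64(125)), (229, np.int64(124)), (231, np.int64(120)), (233, np.int64(106)), (235, np.int64(108)), (237, np.int64(108)), (239, np.int64(106)), (241, np.int64(108))]
```

Call:
move_arm --moves '[[[0.06,-0.03,0.85],[0,0,0],0.6],[[0,0,0.85],[0,0,0],0.6],[[0,0,0.85],[0,0,0],0.6],[[0,0,0.48],[0,0,0],0.6],[[0,0,0],[0,0,0],0.6]]'

```text
clock: 65.18
position: [0.4382, -0.3743, -0.0214]
ee_rot: [0.742, 0.671, 0.001, 0.0]
ft_force: [-0.3, 0.2, 0.1]
grip_width: 0.599
```

Call:
move_arm --moves '[[[0,0,0],[0,0,0],0.5],[[0,0,0],[0,0,0],0.4],[[0,0,0],[0,0,0],0.25],[[0,0,0],[0,0,0],0.25]]'

```text
clock: 65.68
position: [0.4389, -0.375, -0.0204]
ee_rot: [0.742, 0.671, 0.001, 0.001]
ft_force: [-0.5, 0.4, 6.1]
grip_width: 0.34
```

Call:
move_arm --moves '[[[0,0,-0.4],[0,0,0],0.25],[[0,0,-1],[0,0,0],0.25],[[0,0,-1],[0,0,0],0.25],[[0,0,-1],[0,0,0],0.25],[[0,0,-1],[0,0,0],0.25]]'

```text
clock: 66.3
position: [0.438, -0.3743, 0.09]
ee_rot: [0.742, 0.671, 0.001, 0.001]
ft_force: [-0.9, -1.8, -2.1]
grip_width: 0.339
```

Call:
move_arm --moves '[[[0,0,0],[0,0,0],0.25],[[0,0,0],[0,0,0],0.25],[[0,0,0],[0,0,0],0.25]]'

```text
clock: 66.68
position: [0.4376, -0.3741, 0.0878]
ee_rot: [0.742, 0.671, 0.001, -0.0]
ft_force: [-0.5, -0.8, -0.9]
grip_width: 0.341
```

```bash
python3 - <<'E'
from h import *
p,r=cur(); o=get_obs(); print(p,o['ft_force'],o['grip_width'])
snap('wrist','wf.png'); ci=camera_info('wrist'); h=cv2.cvtColor(cv2.imread('pics/raw_wf.png'),cv2.COLOR_BGR2HSV)
print([(v,*h[v,256].tolist()) for v in range(205,250,3)])
plan(p,r,[.4894,-.1083,.075],tool(84.3),.25)
E
```

```text
[ 0.43762686 -0.37407869  0.08777719] [-0.52574199 -0.8328045  -0.86639353] 0.340759105067684
[(205, 5, 14, 109), (208, 15, 18, 111), (211, 15, 19, 110), (214, 12, 11, 111), (217, 16, 227, 45), (220, 12, 171, 58), (223, 12, 217, 54), (226, 11, 187, 56), (229, 13, 225, 51), (232, 12, 200, 56), (235, 11, 183, 57), (238, 16, 228, 56), (241, 168, 18, 72), (244, 18, 19, 68), (247, 0, 12, 66)]
[[0.9, 0.08, 0.04],[0.0, -0.01, -0.0],0.25], [[0.9, 0.08, 0.04],[0.0, -0.01, -0.0],0.25], [[0.9, 0.08, 0.04],[0.0, -0.01, -0.0],0.25], [[0.9, 0.08, 0.04],[0.0, -0.01, -0.0],0.25], [[0.9, 0.08, 0.04],[0.0, -0.01, -0.0],0.25],
[[0.9, 0.08, 0.04],[0.0, -0.01, -0.0],0.25], [[0.9, 0.08, 0.04],[0.0, -0.01, -0.0],0.25], [[0.9, 0.08, 0.04],[0.0, -0.01, -0.0],0.25], [[0.9, 0.08, 0.04],[0.0, -0.01, -0.0],0.25], [[0.9, 0.08, 0.04],[0.0, -0.01, -0.0],0.25],
[[0.9, 0.08, 0.04],[0.0, -0.01, -0.0],0.25], [[0.9, 0.08, 0.04],[0.0, -0.01, -0.0],0.25],
```

Call:
move_arm --moves '[[[0.9,0.08,0.04],[0,0,0],0.25],[[0.9,0.08,0.04],[0,0,0],0.25],[[0.9,0.08,0.04],[0,0,0],0.25],[[0.9,0.08,0.04],[0,0,0],0.25],[[0.9,0.08,0.04],[0,0,0],0.25]]'

```text
clock: 67.35
position: [0.4598, -0.2618, 0.084]
ee_rot: [0.742, 0.671, 0.001, 0.001]
ft_force: [0.2, 0.3, -1.1]
grip_width: 0.337
```

Call:
move_arm --moves '[[[0.9,0.08,0.04],[0,0,0],0.25],[[0.9,0.08,0.04],[0,0,0],0.25],[[0.9,0.08,0.04],[0,0,0],0.25],[[0.9,0.08,0.04],[0,0,0],0.25],[[0.9,0.08,0.04],[0,0,0],0.25]]'

```text
clock: 67.97
position: [0.4808, -0.151, 0.079]
ee_rot: [0.742, 0.671, 0.001, 0.001]
ft_force: [0.8, -0.6, -0.3]
grip_width: 0.339
```

Call:
move_arm --moves '[[[0.9,0.08,0.04],[0,0,0],0.25],[[0.9,0.08,0.04],[0,0,0],0.25],[[0,0,0.5],[0,0,0],0.25],[[0,0,0.5],[0,0,0],0.25],[[0,0,0],[0,0,0],0.25]]'

```text
clock: 68.6
position: [0.488, -0.1089, 0.0505]
ee_rot: [0.742, 0.67, -0.0, -0.0]
ft_force: [0.1, -0.4, -1.2]
grip_width: 0.342
```

Call:
move_arm --moves '[[[0,0,0],[0,0,0],0.25],[[0,0,0],[0,0,0],0.25]]'

```text
clock: 68.85
position: [0.4895, -0.1087, 0.0522]
ee_rot: [0.742, 0.671, 0.001, 0.001]
ft_force: [0.1, 0.0, -0.9]
grip_width: 0.338
```

```bash
python3 - <<'E'
from h import *
p,r=cur(); o=get_obs(); print(p,o['ft_force'],o['grip_width']); plan(p,r,[.4896,-.1079,.043],tool(84.3),.25)
E
```

```text
[ 0.48945952 -0.10865573  0.05224482] [ 0.10768612  0.02849674 -0.86098717] 0.3377171800839701
[[0.03, 0.0, 0.37],[0.13, 0.01, -0.09],0.25],
```

Call:
move_arm --moves '[[[0.03,0,0.37],[0,0,0],0.25],[[0,0,0],[0,0,0],0.25],[[0,0,0.08],[0,0,0],0.25],[[0,0,0],[0,0,0],0.25]]'

```text
clock: 69.35
position: [0.4893, -0.1076, 0.0406]
ee_rot: [0.742, 0.671, 0.001, 0.001]
ft_force: [-0.3, -0.3, -1.4]
grip_width: 0.34
```

Call:
move_arm --moves '[[[0,0,0.05],[0,0,0],0.25],[[0,0,0],[0,0,0],0.25]]'

```text
clock: 69.6
position: [0.4894, -0.1076, 0.0394]
ee_rot: [0.742, 0.671, 0.001, 0.001]
ft_force: [-0.4, -0.5, -0.3]
grip_width: 0.34
```

Call:
move_arm --moves '[[[0,0,0.03],[0,0,0],0.25],[[0,0,0],[0,0,0],0.25]]'

```text
clock: 69.85
position: [0.4894, -0.1076, 0.0387]
ee_rot: [0.742, 0.671, 0.001, 0.001]
ft_force: [0.0, 1.0, -1.4]
grip_width: 0.343
```

Call:
move_arm --moves '[[[0,0,0.06],[0,0,0],0.25],[[0,0,0],[0,0,0],0.25]]'

```text
clock: 70.1
position: [0.4893, -0.1075, 0.037]
ee_rot: [0.742, 0.671, 0.001, 0.001]
ft_force: [0.5, 0.1, -0.7]
grip_width: 0.341
```

Call:
move_arm --moves '[[[0,0,0.05],[0,0,0],0.25],[[0,0,0],[0,0,0],0.25]]'

```text
clock: 70.35
position: [0.4893, -0.1076, 0.0358]
ee_rot: [0.742, 0.671, 0.001, 0.001]
ft_force: [-0.9, -0.1, -0.6]
grip_width: 0.34
```

Call:
move_arm --moves '[[[0,0,0.02],[0,0,0],0.25],[[0,0,0],[0,0,0],0.25]]'

```text
clock: 70.6
position: [0.4895, -0.1076, 0.0356]
ee_rot: [0.742, 0.671, 0.001, 0.001]
ft_force: [-0.4, 0.9, 3.8]
grip_width: 0.339
```

On the nest floor. Release, rise, shut, and press the cap.

Call:
move_arm --moves '[[[0,0,0],[0,0,0],0.42],[[0,0,0],[0,0,0],0.6],[[0,0,0],[0,0,0],0.6],[[0,0,-0.6],[0,0,0],0.6],[[0,0,-1],[0,0,0],0.6]]'

```text
clock: 71.22
position: [0.4889, -0.1073, 0.0762]
ee_rot: [0.742, 0.671, 0.0, 0.0]
ft_force: [0.0, 0.4, -0.8]
grip_width: 0.597
```

Call:
move_arm --moves '[[[0,0,-0.8],[0,0,0],0],[[0,0,0],[0,0,0],0],[[0,0,0],[0,0,0],0],[[0,0,0],[0,0,0],0]]'

```text
clock: 71.72
position: [0.4888, -0.1075, 0.0948]
ee_rot: [0.742, 0.671, 0.0, 0.0]
ft_force: [0.7, 0.2, -0.1]
grip_width: -0.003
```

Call:
move_arm --moves '[[[0,0.01,0.5],[0,0,0],0],[[0,0.01,0.5],[0,0,0],0],[[0,0,0.06],[0,0,0],0],[[0,0,0.06],[0,0,0],0],[[0,0,0],[0,0,0],0]]'

```text
clock: 72.35
position: [0.49, -0.1076, 0.0676]
ee_rot: [0.742, 0.671, 0.001, 0.001]
ft_force: [0.1, 0.7, 0.7]
grip_width: 0.0
```

Call:
move_arm --moves '[[[0,0,0.06],[0,0,0],0],[[0,0,0.04],[0,0,0],0],[[0,0,0],[0,0,0],0]]'

```text
clock: 72.72
position: [0.4902, -0.1077, 0.0655]
ee_rot: [0.742, 0.671, 0.001, 0.001]
ft_force: [-0.9, 0.6, 5.2]
grip_width: -0.004
```

Call:
move_arm --moves '[[[0,0,0.05],[0,0,0],0],[[0,0,0.05],[0,0,0],0],[[0,0,0],[0,0,0],0]]'

```text
clock: 73.1
position: [0.4902, -0.1077, 0.0628]
ee_rot: [0.742, 0.671, 0.001, 0.001]
ft_force: [-0.7, 0.9, 3.9]
grip_width: 0.002
```

Call:
move_arm --moves '[[[0,0,0.04],[0,0,0],0],[[0,0,0.03],[0,0,0],0],[[0,0,0],[0,0,0],0]]'

```text
clock: 73.47
position: [0.4906, -0.1078, 0.0619]
ee_rot: [0.742, 0.671, 0.001, 0.001]
ft_force: [-3.6, 0.7, 14.1]
grip_width: 0.001
```

Call:
move_arm --moves '[[[0,0,0.03],[0,0,0],0],[[0,0,0],[0,0,0],0]]'

```text
clock: 73.72
position: [0.491, -0.1078, 0.0619]
ee_rot: [0.742, 0.671, 0.001, 0.002]
ft_force: [-5.1, 1.1, 19.8]
grip_width: 0.001
```

Call:
move_arm --moves '[[[0,0,-0.5],[0,0,0],0],[[0,0,-1],[0,0,0],0],[[0,0,-1],[0,0,0],0],[[0,0,-1],[0,0,0],0],[[-0.4,0,-1],[0,0,0],0.5]]'

```text
clock: 74.35
position: [0.4885, -0.1169, 0.1734]
ee_rot: [0.741, 0.671, 0.001, 0.001]
ft_force: [0.8, -0.4, -0.1]
grip_width: 0.197
```

Call:
move_arm --moves '[[[-1,0,-1],[0,0,0],0.5],[[-1,0,-1],[0,0,0],0.5],[[-1,0,-1],[0,0,0],0.5],[[-1,0,-0.5],[0,0,0],0.5],[[-1,0,0],[0,0,0],0.5]]'

```text
clock: 74.97
position: [0.4762, -0.2428, 0.2612]
ee_rot: [0.742, 0.671, 0.001, 0.002]
ft_force: [-0.4, 0.9, -0.2]
grip_width: 0.499
```

Call:
move_arm --moves '[[[0,0,0],[0,0,0],0.5],[[0,0,0],[0,0,0],0.5],[[0,0,0],[0,0,0],0.5]]'

```text
clock: 75.35
position: [0.4761, -0.2408, 0.26]
ee_rot: [0.741, 0.671, 0.001, 0.001]
ft_force: [0.2, 0.7, -0.2]
grip_width: 0.499
```

```bash
python3 - <<'E'
from h import *
p,r=cur(); print(p,get_obs()['clock'])
for n in('wrist','top','side'): snap(n,'z_'+n+'.png')
w=cv2.imread('pics/raw_z_wrist.png');t=cv2.imread('pics/raw_z_top.png');s=cv2.imread('pics/raw_z_side.png')
cv2.imwrite('pics/final.png',np.vstack([np.hstack([cv2.resize(w,(400,300)),cv2.resize(t[60:300,100:420],(400,300))]),np.hstack([cv2.resize(s[140:260,160:320],(400,300)),cv2.resize(w[40:190,160:360],(400,300),interpolation=cv2.INTER_CUBIC)])]))
E
```

```text
[ 0.47613994 -0.24081999  0.25997851] 75.35
```

View pics/final.png

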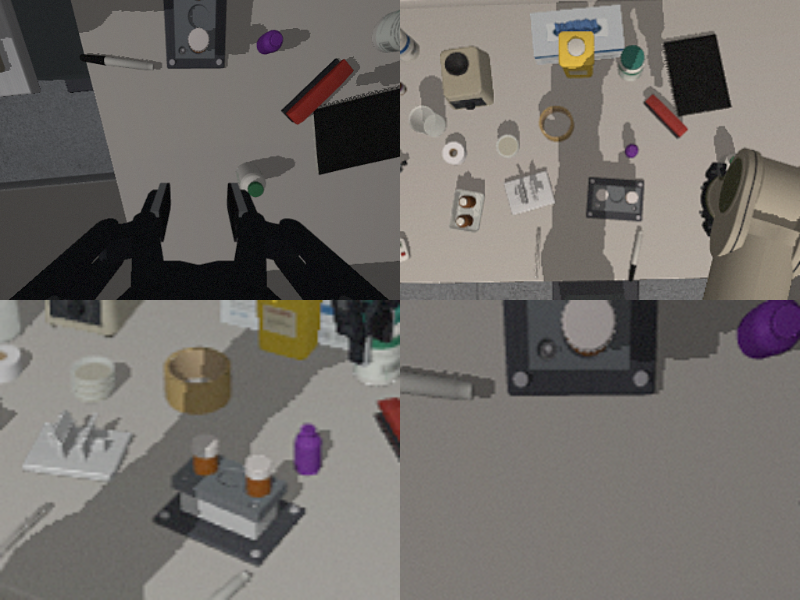

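The last picture shows both vials upright in the outer nests with their caps down. The plate sits flat on its seat with the middle nest empty, both brown bottles are upright in the box, and the bystanders and the purple bottle look untouched. There are no other vials on the bench, so I am handing in.

```bash
python3 -c "
from workcell import hand_in,get_obs
print(get_obs()['ft_force']); print(hand_in())"
```

```text
[-0.22274812 -0.50874009 -0.34281966]
the job is handed in; nothing more can be done
None
```

The job is done and handed in at about 75 s of the 200 s allowed. I stood the two brown bottles upright in the clear box. I then turned the plate over in two goes using the slot stand and set it back on its pins with the three small nests up. The two vials present went into the outer nests, each with its cap pressed down. `hand_in` reports no verdict, so what follows rests on my own checks.

**Last checks**
- **Plate:** touching the floors of both end nests gave contact at the same height (reported 0.019 m), so it is level. That height also matches a plate fully home, to about 1 mm.
- **Vials:** each stopped about 5 mm below the plate's top, at the nest floor depth.
- **Caps:** each moved about 5 mm down and then stopped firmly under about 20 N, so both are fully home.
- **Final picture:** both vials and both bottles stand upright. The white bottle, stapler, tape roll and purple look-alike show no visible change. No third vial is on the bench.

**What disagreed**
- **Finger length:** the fingertips end about 36 mm short of the stated TCP. My first bottle grasp closed on air, and I then pressed on that bottle's cap with about 23 N while finding the true length. All later moves allowed for this.
- **Wrist camera:** it read about 1.5 mm off compared with the gripping positions, and I corrected for that.
- **Plate tilt:** one picture taken while the arm was still settling suggested the plate was tilted by about 2.5°. The level contact at both ends later ruled that out.

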